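Load a paint specimen into the analyser

ROBOT

A 6-joint arm with a two-finger parallel gripper is mounted at the origin on the work surface. World frame = base frame: x ahead of the robot, y to its left, z up, the work surface at z = 0. Lengths are in m, angles in rad, forces in N, time in s.
With the tool pointing down it reaches from about 0.3 to 0.85 m from the base axis. Payload 4.2 kg.
Tool frame: the origin (TCP) lies on the centre line of the jaws, within the pads' length; the fingertips stand 14 mm ahead of it and the grasp point (between the pads) lies 5 mm behind it; z points along the fingers, y is the line along which they close (so a half turn about z gives the same grasp; the last joint's range is limited). The gripper opens to 91 mm and grips with 3 to 60 N. Pads are 32 mm wide; open, the fingers measure 118 mm over their backs; the gripper's body (76 mm by 178 mm) begins 60 mm behind the grasp point.
Start: joints at [1.191, 0.32, 1.565, -0, 1.257, -0.02], TCP at [0.202, 0.538, 0.199] pointing down, gripper open.
Joint ranges: [-3.11, 3.11], [-0.84, 2.01], [0.21, 2.61], [-1.34, 4.49], [0.05, 2.63], [-2.56, 2.56]. Speed limits (rad/s): [2.57, 2.57, 3.14, 3.14, 3.14, 3.14].

INTERFACE

Orientations are given as a unit quaternion [w, x, y, z].
In Python, from workcell import manip gives the robot as it stands.
- The arm moves only by the tool send_rows, never from a script. Its argument "plan" is a list of rows, each an object with "delta_rot": the turn, a rotation vector about the world's x, y, z in degrees, a list of three; "travel": the shift along the world's x, y, z in m, a list of three; "grip": the closure, from 0 (fully open) to 1 (shut). In form: [{"delta_rot": [ax, ay, az], "travel": [dx, dy, dz], "grip": grip}, ...]. A call has 1 to 20 rows; each row shifts and turns the commanded pose from where the row before left it; what a row does not reach is not made up. A row lasts 1/12 s, in which the tool goes at most 41.7 mm and 7.16 degrees, less where a joint would pass 70% of its speed; a pose out of reach is approached as far as the arm can. A call is refused whole if a number of a shift passes 0.0417 or a number of a turn 7.16, either way. A call with a gripper value outside its range is refused whole. The fingers move at their own pace and stop on an object; "grip_force" is the grip in N (left out, the last holds). Time passes only in rows, so rows that do not move let the fingers close. It gives the time, the measured TCP pose, the force, the opening and the grip force at its end, in the units of the state.
- manip.get_obs(): the state, without advancing time (a new reading comes with each control period).
- manip.snapshot(name): name is "side" or "top"; returns (picture, depth): 384x512x3 uint8, red, green, blue; 384x512 float32, m along the optical axis (not along the pixel's ray), 0 where there is no reading.
- manip.get_calibration(name): a dict with "K" (3x3 intrinsics, pixels), "view" (4x4, takes a point from world to camera coordinates). Camera axes: x right, y up, looking along -z (the intrinsics and any distortion apply to the point x, -y, -z); pixel columns grow to the right and rows downward; lengths in m; the calibration is good to about 2 mm. A picture is of the moment at which its call begins. get_calibration takes no time and is no camera call.
- manip.job_done(): hands the job in; it is judged then, once.
The state is a dict: "time": time; "qpos": joint angles; "dq": joint speeds; "tau": joint torques, N m; "ee_pos": TCP position; "tcp_rot": TCP orientation; "ft_force": force on the tool from outside, world axes, zero at the start; "moment": the same for the moment, N m; "width": finger opening in m; "grasp_force": force on a finger pad.
Only numpy, scipy, OpenCV 4.12 (cv2) and the standard library are available. Lean on these libraries where they do the work, as an engineer would, in place of code of your own. Each camera call takes 0.05 s, during which the arm holds its last target. There are 200 camera calls.

TASK

With the sample sled still out on the bench, set the orange specimen mount fully down in its pocket, lug in the notch, and let go. Then set the loaded sled on the analyser's bay and slide it under the rails, handle end last, fully home against the stop, and let go. Leave the grey and blue mounts where they stand.

Things in the scene. Friction and masses are not known exactly. Their poses are not given: they have to be found in the camera images.
- orange_mount: Orange resin specimen mount, loose: upright puck 32 mm in diameter, 32 mm tall, foot edge bevelled 1.5 mm, about 40 g. Lug on its bottom 6 mm: 8 mm wide, reaching 22 mm from the axis. White stripe on top points to the lug. Origin: centre of underside; x to the lug, z up. The one to load. The three mounts stand 90 mm or more apart, in changing order.
- grey_mount: Grey resin specimen mount, loose: upright puck 32 mm in diameter, 32 mm tall, foot edge bevelled 1.5 mm, about 40 g. Lug on its bottom 6 mm: 8 mm wide, reaching 22 mm from the axis. White stripe on top points to the lug. Origin: centre of underside; x to the lug, z up. Bystander.
- blue_mount: Blue resin specimen mount, loose: upright puck 32 mm in diameter, 32 mm tall, foot edge bevelled 1.5 mm, about 40 g. Lug on its bottom 6 mm: 8 mm wide, reaching 22 mm from the axis. White stripe on top points to the lug. Origin: centre of underside; x to the lug, z up. Bystander.
- sled: Sample sled, loose, flat on the bench, about 0.22 kg: aluminium plate 100 mm (x) by 70 mm (y), 8 mm thick, with a dark ring wall (the pocket) on its leading half and a black upright handle tab on its trailing half. Origin: centre of the plate's underside; +x leading end (small white mark), z up.
- sled_pocket (a point): Centre of the pocket's floor: 15, 0, 8 mm in the sled's frame, same axes. Ring wall round it: 7 mm tall, inner radius 18, outer 22 mm, with a notch 12.5 mm wide on the sled's +x side. A seated mount has its origin here and its x along sled +x; wrongly turned, its lug rests on the wall, 7 mm too high.
- sled_grip (a point): On the handle: -34, 0, 38 mm in the sled's frame, same axes. The handle is 24 mm (x) by 12 mm (y, grip across this) and runs from the plate's top to 54 mm above the underside.
- bay: Analyser's loading bay, fixed. Origin on the bench under the sled's home; +x is the way the sled slides in. Floor 6 mm thick, 100 mm wide, x = -145 to +51 mm, open above in front of the rails: set the sled down there. White housing (45 mm tall, 200 mm wide) from x = +51 mm is the stop.
- bay_home (a point): On the bay's floor, 6 mm above the bench, axes as the bay's: sled's origin when home (its front 1 mm off the stop). Rails x = -12 to +51 mm, 73 mm apart, tops 16.5 mm above the floor; lips reach 6 mm inward from 10.5 mm above the floor, over the plate's edges. Flared guides, 8 mm tall, start at x = -38 mm, 80 mm apart.
Things that resemble listed ones, but are neither listed nor needed, are in the scene too. Of the things like the orange_mount, leave any that is red, turquoise or yellow; of the rest the smaller one is meant.

How it is judged:
On the way, in this order (a step that is already met when the one before it is completed fails the run):
1. the orange mount sits fully down in the sled's pocket, lug in the notch, let go, with the sled lying on the bench outside the bay (horizontal distance between orange_mount and sled_pocket below 0.004 m and z of orange_mount in the frame of sled between 0.006 and 0.0105 m and angle between the x axis of orange_mount and the x axis of sled, either way round below 0.2 rad and angle between the z axis of orange_mount and the z axis of sled, either way round below 0.06 rad and angle between orange_mount's own z axis and vertical below 0.1 rad and contact force between the fingers and orange_mount below 0.1 N and horizontal distance between sled and bay_home above 0.09 m and height (world z) of sled below 0.004 m), for 0.2 s.
2. the sled, still carrying the seated mount, is fully home in the bay, handle end outermost (horizontal distance between orange_mount and sled_pocket below 0.004 m and z of orange_mount in the frame of sled between 0.006 and 0.0105 m and angle between the x axis of orange_mount and the x axis of sled, either way round below 0.2 rad and angle between the z axis of orange_mount and the z axis of sled, either way round below 0.06 rad and angle between orange_mount's own z axis and vertical below 0.1 rad and x of sled in the frame of bay_home between -0.004 and 0.004 m and y of sled in the frame of bay_home between -0.004 and 0.004 m and z of sled in the frame of bay_home between -0.003 and 0.003 m and x of sled_grip in the frame of bay_home below -0.02 m and angle between the x axis of sled and the x axis of bay, either way round below 0.08 rad and angle between sled's own z axis and vertical below 0.05 rad), for 0.2 s.
At the end, for the whole second after the job is handed in: Orange mount down in the sled's pocket (4 mm sideways, 2.5 mm high, lug in notch within 0.2 rad, upright); sled flat under the rails, within 4 mm of home along and across the bay, within 0.08 rad of its direction, handle outermost; both released and at rest (all of step 2 and linear speed of each of sled, orange_mount below 0.02 m/s); the robot touches nothing.
It fails at once if the grey mount is moved from its place by more than 15 mm (distance of grey_mount from where it was at the start of the episode above 0.015 m).
It fails at once if the blue mount is moved from its place by more than 15 mm (distance of blue_mount from where it was at the start of the episode above 0.015 m).
It also fails if it takes over 51 s, if anything falls off the work surface, if the arm or the gripper's body presses on something with over 40 N, if the wrist force passes 120 N, or if a joint passes its speed limit or range.

## Working session

There is one attempt and no reset: what is moved stays moved. The work goes in short steps, Python scripts to look and compute and a tool call to move; the robot and the scene stay as the last step left them, time stands still between calls to the robot, and variables do not carry over. Pictures are saved under pics/ and viewed, at most 10 in all, crops included, and the job is handed in when it is done.

Besides the shell and the picture viewer there is one more tool, called after "Request:" as name([rows], argument=value, ...), one row to a line, values as JSON. send_rows: Moves the arm, as the interface text tells. Its arguments: {"type":"object","properties":{"plan":{"type":"array","items":{"type":"object","properties":{"delta_rot":{"type":"array","items":{"type":"number"}},"travel":{"type":"array","items":{"type":"number"}},"grip":{"type":"number"}}}},"grip_force":{"type":"number"}},"required":["plan"]}

```bash
mkdir -p pics; ls
python3 - <<'E'
from workcell import manip
import cv2,numpy as np
for n in("top","side"):
    p,d=manip.snapshot(n); c=manip.get_calibration(n)
    np.savez(f"{n}0.npz",p=p,d=d,K=c["K"],view=c["view"]); cv2.imwrite(f"pics/{n}0.png",p[...,::-1])
    print({k:np.round(v,4).tolist() if not isinstance(v,str) else v for k,v in c.items()})
print(manip.get_obs())
E
```

```text
pics
{'K': [[438.5001, 0.0, 258.2694], [0.0, 438.5001, 192.3765], [0.0, 0.0, 1.0]], 'view': [[-0.0257, -0.9997, 0.001, -0.0144], [0.9896, -0.0253, 0.1418, -0.5314], [-0.1418, 0.0047, 0.9899, -1.1135], [0.0, 0.0, 0.0, 1.0]]}
{'K': [[403.7308, 0.0, 250.5878], [0.0, 403.7308, 196.28], [0.0, 0.0, 1.0]], 'view': [[0.9952, -0.0979, 0.0009, -0.5306], [0.0746, 0.7638, 0.6411, -0.0774], [-0.0635, -0.638, 0.7674, -0.9712], [0.0, 0.0, 0.0, 1.0]]}
{'time': 0.1, 'qpos': array([ 1.19098103e+00,  3.20221850e-01,  1.56557265e+00, -2.39079817e-05,
        1.25742089e+00, -2.00068801e-02]), 'dq': array([ 0.00209931, -0.00080597, -0.00123112,  0.00095117,  0.00053856,
        0.00054623]), 'tau': array([ 2.98290870e-04, -4.13328767e+01, -2.32510632e+01,  7.28180772e-02,
        4.21026349e-02, -4.71325268e-05]), 'ee_pos': array([0.20228162, 0.53771607, 0.19780184]), 'tcp_rot': array([-1.49981559e-04,  1.78931637e-01,  9.83861175e-01, -7.97470201e-04]), 'ft_force': array([-0.28316974,  0.40092902,  0.96788963]), 'moment': array([ 0.00421748, -0.014235  , -0.0202792 ]), 'grasp_force': 0.0, 'width': 0.09127104728269096}
```

View pics/top0.png

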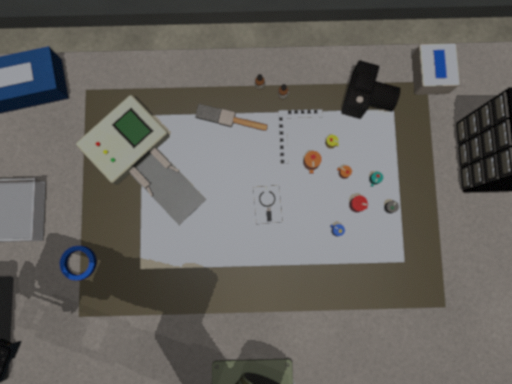

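View pics/side0.png

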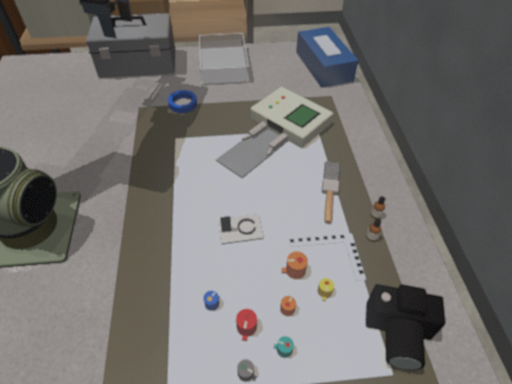

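The top view shows the small orange mount at about (345,171) and the large orange decoy at (313,160). The sled is at (267,204) with its ring at (267,198), and the bay is at (170,185), opening toward the lower right. The side view agrees: small orange (288,305), sled (241,228), bay (262,145). Next I'll zoom in on both.

```bash
cat > h.py <<'E'
import numpy as np,cv2
def load(n,t='0'):
    z=np.load(f"{n}{t}.npz"); return z['p'],z['d'],z['K'],z['view']
def ray(K,V,uv):
    uv=np.atleast_2d(uv).astype(float)
    c=np.c_[(uv[:,0]-K[0,2])/K[0,0],-(uv[:,1]-K[1,2])/K[1,1],-np.ones(len(uv))]
    R=V[:3,:3]; return -R.T@V[:3,3], c@R
def plane(K,V,uv,z):
    o,d=ray(K,V,uv); return o+d*((z-o[2])/d[:,2])[:,None]
def depthpt(K,V,uv,d):
    o,r=ray(K,V,uv); return o+r*np.asarray(d).reshape(-1,1)
def proj(K,V,P):
    P=np.atleast_2d(P); c=P@V[:3,:3].T+V[:3,3]; return np.c_[K[0,2]+K[0,0]*c[:,0]/-c[:,2],K[1,2]+K[1,1]*c[:,1]/c[:,2]]
def tri(c1,u1,c2,u2):
    A=[];b=[]
    for (K,V),u in((c1,u1),(c2,u2)):
        o,d=ray(K,V,u);d=d[0]/np.linalg.norm(d[0]);M=np.eye(3)-np.outer(d,d);A.append(M);b.append(M@o)
    A=np.vstack(A);b=np.hstack(b);x=np.linalg.lstsq(A,b,rcond=None)[0];return x,np.linalg.norm(A@x-b)
E
python3 - <<'E'
from h import *
def crop(n,b,s):
    p=load(n)[0]; x,y,w,h=b; return cv2.resize(p[y:y+h,x:x+w],None,fx=s,fy=s,interpolation=cv2.INTER_CUBIC)[...,::-1]
a=crop('top',(120,130,100,100),4);b=crop('top',(240,130,100,100),4)[:, :400]
c=crop('top',(320,150,50,50),4);d=crop('side',(205,195,75,50),4)
cv2.imwrite('pics/z1.png',np.vstack([np.hstack([a,b[:,:400]])[:390],np.hstack([c,d,crop('side',(265,285,50,50),4),np.zeros((200,100,3),np.uint8)])]))
for n in('top','side'):
    p,d,K,V=load(n); hsv=cv2.cvtColor(p,cv2.COLOR_RGB2HSV)
    m=cv2.inRange(hsv,(5,110,90),(16,255,255)); k,l,s,c=cv2.connectedComponentsWithStats(m)
    for i in range(1,k):
        if s[i,4]>30:
            u=c[i]; z=np.median(d[l==i]); print(n,s[i],u.round(1),depthpt(K,V,u,z).round(4))
E
```

```text
top [234 118  32  11 106] [247.5 122.7] [[ 0.7267 -0.0037  0.0179]]
top [304 151  17  22 214] [311.9 159.9] [[ 0.6129 -0.1718  0.0443]]
top [338 166  14  12 102] [344.8 171.2] [[ 0.5826 -0.2597  0.0313]]
side [375 202   9   8  52] [378.9 206.1] [[ 0.8357 -0.0466  0.0424]]
side [370 224  10   9  60] [374.4 228.6] [[ 0.8058 -0.1095  0.0427]]
side [282 252  25  26 334] [295.6 263.6] [[ 0.612  -0.1813  0.0411]]
side [281 297  15  18 173] [287.6 305.3] [[ 0.5817 -0.2681  0.0295]]
```

View pics/z1.png

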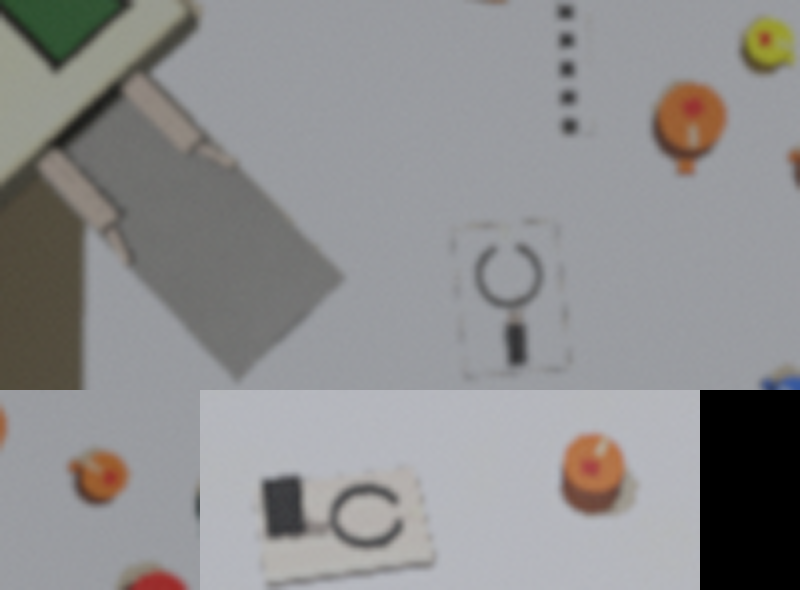

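The crop shows the sled with its notch pointing up in the image (+x world), ring at about (267,198) and handle at (269,215). The orange mount's lug points up-left. The bay's open edge runs from (206,199) to (180,225), and the rails are at the upper left. Now I'll measure with masks from both views.

```bash
cat > m.py <<'E'
from h import *
S=8
def up(n,b,t='0'):
    p=load(n,t)[0];x,y,w,h=b
    return cv2.resize(p[y:y+h,x:x+w],None,fx=S,fy=S,interpolation=cv2.INTER_CUBIC)
def back(uv,b): return (np.asarray(uv,float)+.5)/S-.5+np.array(b[:2])
def comps(m,amin):
    c,_=cv2.findContours(m,cv2.RETR_EXTERNAL,cv2.CHAIN_APPROX_NONE)
    return sorted([x for x in c if cv2.contourArea(x)>amin],key=cv2.contourArea,reverse=True)
E
python3 - <<'E'
from m import *
B={'top':dict(o=(332,158,26,26),s=(248,180,40,50),b=(135,145,80,90)),'side':dict(o=(275,290,28,32),s=(212,208,60,42))}
cam={n:load(n)[2:] for n in B}
R={}
for n in B:
    K,V=cam[n]
    b=B[n]['o'];im=up(n,b);hsv=cv2.cvtColor(im,cv2.COLOR_RGB2HSV)
    val=hsv[...,2];sat=hsv[...,1]
    m=cv2.inRange(hsv,(0,60,0),(20,255,255)); o=val[m>0]; print(n,'V pct',np.percentile(o,[5,25,50,75,95]))
    t,_=cv2.threshold(o.reshape(-1,1),0,255,cv2.THRESH_OTSU)
    m2=((m>0)&(val>t)).astype(np.uint8)*255
    c=cv2.convexHull(comps(m2,500)[0]); e=cv2.fitEllipse(c); R[n,'o']=back(e[0],b); print(' otsu',t,'ellipse',R[n,'o'].round(2),np.round(np.array(e[1])/S,1),plane(K,V,R[n,'o'],.032).round(4))
    w=cv2.inRange(hsv,(0,0,190 if n=='side' else 150),(180,110,255))
    inner=np.zeros_like(w);cv2.ellipse(inner,(e[0],(e[1][0]*.85,e[1][1]*.85),e[2]),255,-1);w&=inner
    if comps(w,20):
        q=comps(w,20)[0]; u=back(q.reshape(-1,2).mean(0),b); P=plane(K,V,u,.032)-plane(K,V,R[n,'o'],.032); print(' stripe',u.round(1),(P*1000).round(1),np.degrees(np.arctan2(P[0,1],P[0,0])).round(1))
    b=B[n]['s'];im=up(n,b);g=cv2.cvtColor(im,cv2.COLOR_RGB2GRAY)
    m=(g<110).astype(np.uint8)*255
    for c in comps(m,300)[:4]:
        e=cv2.fitEllipse(cv2.convexHull(c)); u=back(e[0],b); r=cv2.minAreaRect(c); print(' dark',cv2.contourArea(c)/S/S,'ell',u.round(2),np.round(np.array(e[1])/S,1),'rect',back(r[0],b).round(2),np.round(np.array(r[1])/S,1),'bbox',np.array(cv2.boundingRect(c))/S+np.array([*b[:2],0,0]))
p,d,K,V=load('top')
# depth sanity
for nm,(u,v) in dict(o=(345,171),mat=(300,240),sled=(262,208),handle=(269,213),bay=(185,195)).items(): print(nm,depthpt(K,V,(u,v),np.median(d[v-1:v+2,u-1:u+2])).round(4))
E
```

```text
top V pct [ 97. 138. 151. 153. 154.]
 otsu 128.0 ellipse [344.56 170.41] [11.5 15.4] [[ 0.5848 -0.2589  0.032 ]]
 stripe [342.6 168.3] [[5.8 5.  0. ]] 40.6
 dark 47.53125 ell [268.56 215.52] [ 5.8 11.8] rect [268.49 215.5 ] [10.9  5. ] bbox [266.375 210.5     5.25   11.   ]
 dark 16.34375 ell [266.54 199.97] [12.8 14.1] rect [266.07 203.68] [13.8  5.2] bbox [260.    200.625  13.75    6.375]
 dark 5.890625 ell [271.92 193.99] [2.2 6.9] rect [272.21 193.82] [6.9 1.4] bbox [270.    191.75    4.75    5.625]
 dark 4.8046875 ell [260.47 194.87] [1.8 5.5] rect [260.24 194.73] [1.3 5.6] bbox [259.5   193.      3.125   5.   ]
side V pct [108. 130. 175. 178. 179.]
 otsu 145.0 ellipse [288.12 302.85] [14.2 15.9] [[ 0.5833 -0.2641  0.032 ]]
 dark 131.7265625 ell [225.75 224.04] [13.4 16.6] rect [225.78 223.85] [14.8 10.1] bbox [220.75  216.75   11.125  15.125]
 dark 57.7421875 ell [246.3  226.13] [15.5 17.9] rect [246.   226.06] [15.2 17.1] bbox [237.875 218.875  17.25   15.375]
o [[ 0.5833 -0.2602  0.0311]]
mat [[ 0.4049 -0.1365 -0.0013]]
sled [[ 0.4926 -0.0371  0.0076]]
handle [[ 0.4744 -0.0542  0.0529]]
bay [[0.5331 0.1693 0.0072]]
```

Run:
```python
from m import *
cam={n:load(n)[2:] for n in('top','side')}
B={'top':dict(o=(332,158,26,26),s=(248,180,40,50),b=(135,145,80,90)),'side':dict(o=(275,290,28,32),s=(212,208,60,42))}
def circ(n,m,b,op,lab,z):
    m=cv2.morphologyEx(m,cv2.MORPH_OPEN,cv2.getStructuringElement(cv2.MORPH_ELLIPSE,(op,op)))
    c=cv2.convexHull(comps(m,300)[0]);e=cv2.fitEllipse(c);u=back(e[0],b);print(n,lab,u.round(2),np.round(np.array(e[1])/S,1),plane(*cam[n],u,z).round(4));return u
U={}
for n in B:
    b=B[n]['o'];hsv=cv2.cvtColor(up(n,b),cv2.COLOR_RGB2HSV)
    m=cv2.inRange(hsv,(0,60,128 if n=='top' else 145),(20,255,255))
    m=cv2.morphologyEx(m,cv2.MORPH_CLOSE,np.ones((25,25)))
    U[n,'o']=circ(n,m,b,61,'orange',.032)
    b=B[n]['s'];g=cv2.cvtColor(up(n,b),cv2.COLOR_RGB2GRAY);bg=cv2.GaussianBlur(g,(0,0),40)
    m=(g<(140 if n=='top' else 150)).astype(np.uint8)*255
    cs=comps(m,300)
    for c in cs[:5]:
        e=cv2.fitEllipse(cv2.convexHull(c));print('  ',cv2.contourArea(c)/64,back(e[0],b).round(2),np.round(np.array(e[1])/S,1))
    # heights by depth
    p,d,K,V=load(n);vv,uu=np.mgrid[0:384,0:512];P=depthpt(K,V,np.c_[uu.ravel(),vv.ravel()],d.ravel()).reshape(384,512,3)
    for lab,bb,lo,hi in(('o',B[n]['o'],.027,.037),('handle',B[n]['s'],.046,.062)):
        x,y,w,h=bb;q=P[y:y+h,x:x+w].reshape(-1,3);q=q[(q[:,2]>lo)&(q[:,2]<hi)];print('  depth',lab,len(q),q.mean(0).round(4),((q.min(0)+q.max(0))/2).round(4),np.ptp(q,axis=0).round(4))
print(tri(cam['top'],U['top','o'],cam['side'],U['side','o']))
# bay
p,d,K,V=load('top')
b=B['top']['b'];im=up('top',b);g=cv2.cvtColor(im,cv2.COLOR_RGB2GRAY);print('bay floor',np.median(p[190:200,180:190].reshape(-1,3),0),'mat',np.median(p[210:225,215:235].reshape(-1,3),0),'rug',np.median(p[235:250,110:125].reshape(-1,3),0),'rail',p[156,160])
rails=cv2.inRange(cv2.cvtColor(im,cv2.COLOR_RGB2HSV),(0,18,120),(25,90,255))
for c in comps(rails,600)[:5]:
    r=cv2.minAreaRect(c);pts=back(cv2.boxPoints(r),b);print('rail',back(r[0],b).round(2),np.round(np.array(r[1])/S,1),plane(K,V,pts,.0225).round(4).tolist())
fl=cv2.GaussianBlur(g,(0,0),3);m=cv2.inRange(fl,95,138);m=cv2.morphologyEx(m,cv2.MORPH_OPEN,np.ones((31,31)))
c=comps(m,5000)[0];ap=cv2.approxPolyDP(c,20,True).reshape(-1,2);print('floor poly',back(ap,b).round(1).tolist(),plane(K,V,back(ap,b),.006).round(4).tolist())
```

```text
top orange [345.8  170.56] [11.1 12.2] [[ 0.5843 -0.2622  0.032 ]]
   213.078125 [266.85 205.64] [20.1 34.6]
  depth o 110 [ 0.5832 -0.2622  0.0316] [ 0.5823 -0.2621  0.0317] [0.0295 0.0301 0.0086]
  depth handle 45 [ 0.4687 -0.0538  0.0532] [ 0.4682 -0.0541  0.0537] [0.0227 0.0109 0.0128]
side orange [288.07 302.87] [14.2 15.8] [[ 0.5832 -0.2642  0.032 ]]
   325.421875 [236.5  225.18] [21.7 40. ]
   50.7421875 [242.25 240.71] [ 2.9 43.5]
  depth o 188 [ 0.5829 -0.2644  0.0316] [ 0.5828 -0.2638  0.0312] [0.0289 0.0316 0.0075]
  depth handle 64 [ 0.4683 -0.0567  0.0519] [ 0.4685 -0.0557  0.0511] [0.0235 0.0157 0.0096]
(array([ 0.58421102, -0.26280021,  0.02918491]), np.float64(0.0008683527526241808))
bay floor [114. 114. 113.] mat [154. 156. 160.] rug [81. 75. 60.] rail [144 135 127]
rail [159.91 157.91] [22.2  6.9] [[0.649, 0.2619, 0.0225], [0.6622, 0.2488, 0.0225], [0.6179, 0.2064, 0.0225], [0.6049, 0.2194, 0.0225]]
rail [139.48 177.94] [20.7  6.9] [[0.5951, 0.314, 0.0225], [0.6075, 0.3005, 0.0225], [0.5651, 0.2627, 0.0225], [0.5528, 0.2762, 0.0225]]
rail [173.97 168.52] [9.6 2.9] [[0.6067, 0.2093, 0.0225], [0.6136, 0.2055, 0.0225], [0.6, 0.1831, 0.0225], [0.5932, 0.1869, 0.0225]]
rail [149.35 191.21] [8.7 2.3] [[0.5519, 0.2706, 0.0225], [0.5552, 0.2655, 0.0225], [0.5352, 0.2526, 0.0225], [0.5319, 0.2578, 0.0225]]
floor poly [[153.1, 148.2], [137.7, 168.9], [134.6, 168.6], [134.6, 179.1], [177.1, 223.4], [180.8, 223.4], [204.2, 201.3], [204.4, 197.1], [158.4, 148.2]] [[0.6649, 0.2566, 0.006], [0.6081, 0.2979, 0.006], [0.6094, 0.3064, 0.006], [0.5804, 0.306, 0.006], [0.4571, 0.1908, 0.006], [0.4569, 0.1808, 0.006], [0.5148, 0.1179, 0.006], [0.5263, 0.1172, 0.006], [0.6645, 0.2419, 0.006]]
```

Run:
```python
from m import *
cam={n:load(n)[2:] for n in('top','side')}
ang=lambda a:np.degrees(np.arctan2(a[1],a[0])).round(1)
for n,b,c in(('top',(332,158,26,26),(345.8,170.56)),('side',(275,290,28,32),(288.07,302.87))):
    im=up(n,b);hsv=cv2.cvtColor(im,cv2.COLOR_RGB2HSV)
    K,V=cam[n]; C=plane(K,V,c,.032)[0]
    yy,xx=np.mgrid[0:im.shape[0],0:im.shape[1]];P=plane(K,V,back(np.c_[xx.ravel(),yy.ravel()],b),.032)-C
    r=np.hypot(P[:,0],P[:,1]);s=hsv[...,1].ravel().astype(float)
    w=np.where((r<14)&(r>3),np.clip(130-s,0,None),0)
    q=(P*w[:,None]).sum(0)/w.sum();print(n,'stripe',(q*1000).round(1),ang(q))
    # lug: orange mask points beyond 17.5mm on z=.004 plane about C
    P=plane(K,V,back(np.c_[xx.ravel(),yy.ravel()],b),.005)-C; m=(cv2.inRange(hsv,(0,80,60),(20,255,255)).ravel()>0)
    r=np.hypot(P[:,0],P[:,1])
    for lo in(18,):
        a=np.degrees(np.arctan2(P[:,1],P[:,0]))[m&(r>lo)]; print(' lug ang hist',np.histogram(a,bins=np.arange(-180,181,30))[0])
    k=m&(r>17.5)
    a=np.degrees(np.arctan2(P[:,1],P[:,0])); k2=k&(abs(a-50)<40)
    if k2.sum(): print(' lug median ang',np.median(a[k2]).round(1),k2.sum(),np.percentile(r[k2],98)*1000)
# sled
for n,b in(('top',(248,180,40,50)),('side',(212,208,60,42))):
    K,V=cam[n];im=up(n,b);g=cv2.cvtColor(im,cv2.COLOR_RGB2GRAY).astype(float)
    yy,xx=np.mgrid[0:im.shape[0],0:im.shape[1]];uv=back(np.c_[xx.ravel(),yy.ravel()],b)
    P=plane(K,V,uv,.015)
    # ring centre: iterative: dark weight in annulus 15..24 around guess, circle LSQ
    c=plane(K,V,(266.8,198) if n=='top' else (246,226),.015)[0,:2]
    dark=np.clip(np.median(g)-g.ravel()-10,0,60)
    for _ in range(15):
        D=P[:,:2]-c;r=np.hypot(*D.T);k=(r>14)&(r<26)&(D[:,0]>-14*1.25)
        A=np.c_[2*P[k,:2],np.ones(k.sum())];W=dark[k];y=(P[k,:2]**2).sum(1)
        s=np.linalg.lstsq(A*W[:,None],y*W,rcond=None)[0];c=s[:2]
    R=np.sqrt(s[2]+c@c);print(n,'ring',c.round(4),'R',R.round(4))
    D=P[:,:2]-c;r=np.hypot(*D.T);a=np.degrees(np.arctan2(D[:,1],D[:,0]));k=(r>17)&(r<23)
    bins=np.arange(-60,61,10);print('  darkness by angle',[int(dark[k&(a>=l)&(a<l+10)].mean()) for l in bins])
```

```text
top stripe [nan nan nan] nan
 lug ang hist [0 0 0 0 0 0 0 0 0 0 0 0]
side stripe [nan nan nan] nan
 lug ang hist [0 0 0 0 0 0 0 0 0 0 0 0]
top ring [0. 0.] R 0.0<stdin>:10: RuntimeWarning: invalid value encountered in divide
<stdin>:33: RuntimeWarning: Mean of empty slice.
  ret = ret.dtype.type(ret / rcount)
Traceback (most recent call last):
ValueError: cannot convert float NaN to integer
```

```bash
cat > ms.py <<'E'
from m import *
ang=lambda a:np.degrees(np.arctan2(a[1],a[0])).round(1)
def grid(n,b,z,cam,t='0'):
    im=up(n,b,t);yy,xx=np.mgrid[0:im.shape[0],0:im.shape[1]];return im,plane(*cam[n],back(np.c_[xx.ravel(),yy.ravel()],b),z)[:,:2]*1000
def ring(n,b,c,cam,z=15,t='0'):
    im,P=grid(n,b,z/1000,cam,t);g=cv2.cvtColor(im,cv2.COLOR_RGB2GRAY).astype(float).ravel();dark=np.clip(np.median(g)-g-10,0,60)
    for _ in range(15):
        D=P-c;r=np.hypot(*D.T);k=(r>14)&(r<26)&(D[:,0]>-17)
        A=np.c_[2*P[k],np.ones(k.sum())];W=dark[k];s=np.linalg.lstsq(A*W[:,None],(P[k]**2).sum(1)*W,rcond=None)[0];c=s[:2]
    R=np.sqrt(s[2]+c@c);D=P-c;r=np.hypot(*D.T);a=np.degrees(np.arctan2(D[:,1],D[:,0]));k=(r>17)&(r<23)
    print(n,'ring',c.round(1),'R',R.round(1),'dark by angle',[int(dark[k&(a>=l)&(a<l+10)].mean()) for l in range(-60,60,10)]);return c
E
python3 - <<'E'
from ms import *
cam={n:load(n)[2:] for n in('top','side')}
for n,b,c in(('top',(332,158,26,26),(345.8,170.56)),('side',(275,290,28,32),(288.07,302.87))):
    im,P=grid(n,b,.032,cam);hsv=cv2.cvtColor(im,cv2.COLOR_RGB2HSV);C=plane(*cam[n],c,.032)[0,:2]*1000
    P=P-C;r=np.hypot(*P.T);s=hsv[...,1].ravel().astype(float);k=(r<13)&(r>4)
    w=np.where(k,np.clip(np.percentile(s[k],60)-40-s,0,None),0);q=(P*w[:,None]).sum(0)/w.sum();print(n,'stripe',q.round(1),ang(q))
    im,P=grid(n,b,.004,cam);P=P-C;r=np.hypot(*P.T);m=cv2.inRange(hsv,(0,80,60),(20,255,255)).ravel()>0
    a=np.degrees(np.arctan2(P[:,1],P[:,0]));print(' lug hist',np.histogram(a[m&(r>18)],bins=np.arange(-180,181,20))[0])
    k=m&(r>18)&(abs(a-45)<30);print(' lug',np.median(a[k]).round(1),k.sum())
ring('top',(248,180,40,50),plane(*cam['top'],(266.8,198),.015)[0,:2]*1000,cam)
ring('side',(212,208,60,42),plane(*cam['side'],(246,226),.015)[0,:2]*1000,cam)
E
```

```text
top stripe [6.  7.2] 50.1
 lug hist [  0   0   0   9 123 252 282 253 179  38   9 172  19   0   0   0   0   0]
 lug 51.3 200
side stripe [5.1 7.9] 57.2
 lug hist [   0    0    0    0    0    0    0    0    0   43  430  938  797 1095
  572   52    0    0]
 lug 51.3 1895
top ring [518.  -50.3] R 19.9 dark by angle [31, 33, 36, 28, 8, 0, 0, 0, 12, 27, 32, 36]
side ring [518.  -54.1] R 20.1 dark by angle [57, 55, 55, 49, 28, 4, 0, 5, 34, 55, 57, 58]
```

Request:
send_rows([
  {"delta_rot": [0, 0, -6.5], "travel": [0.016, -0.0334, 0], "grip": 0.3},
  {"delta_rot": [0, 0, -6.5], "travel": [0.016, -0.0334, 0], "grip": 0.3},
  {"delta_rot": [0, 0, -6.5], "travel": [0.016, -0.0334, 0], "grip": 0.3},
  {"delta_rot": [0, 0, -6.5], "travel": [0.016, -0.0334, 0], "grip": 0.3},
  {"delta_rot": [0, 0, -6.5], "travel": [0.016, -0.0334, 0], "grip": 0.3},
  {"delta_rot": [0, 0, -6.5], "travel": [0.016, -0.0334, 0], "grip": 0.3},
  {"delta_rot": [0, 0, -6.5], "travel": [0.016, -0.0334, 0], "grip": 0.3},
  {"delta_rot": [0, 0, -6.5], "travel": [0.016, -0.0334, 0], "grip": 0.3},
  {"delta_rot": [0, 0, -6.5], "travel": [0.016, -0.0334, 0], "grip": 0.3},
  {"delta_rot": [0, 0, -6.5], "travel": [0.016, -0.0334, 0], "grip": 0.3},
  {"delta_rot": [0, 0, -6.5], "travel": [0.016, -0.0334, 0], "grip": 0.3},
  {"delta_rot": [0, 0, -6.5], "travel": [0.016, -0.0334, 0], "grip": 0.3},
  {"delta_rot": [0, 0, -6.5], "travel": [0.016, -0.0334, 0], "grip": 0.3},
  {"delta_rot": [0, 0, -6.5], "travel": [0.016, -0.0334, 0], "grip": 0.3},
  {"delta_rot": [0, 0, -6.5], "travel": [0.016, -0.0334, 0], "grip": 0.3},
  {"delta_rot": [0, 0, -6.5], "travel": [0.016, -0.0334, 0], "grip": 0.3},
  {"delta_rot": [0, 0, 0], "travel": [0.016, -0.0334, 0], "grip": 0.3},
  {"delta_rot": [0, 0, 0], "travel": [0.016, -0.0334, 0], "grip": 0.3},
  {"delta_rot": [0, 0, 0], "travel": [0.016, -0.0334, 0], "grip": 0.3},
  {"delta_rot": [0, 0, 0], "travel": [0.016, -0.0334, 0], "grip": 0.3},
], grip_force=15)

```text
time: 1.77
ee_pos: [0.5226, -0.1316, 0.1982]
tcp_rot: [-0.0, 0.886, 0.465, -0.0]
ft_force: [0.1, 0.8, -0.7]
width: 0.0639
grasp_force: 0.0
```

Request:
send_rows([
  {"delta_rot": [0, 0, -2.9], "travel": [0.0154, -0.0329, 0], "grip": 0.3},
  {"delta_rot": [0, 0, 0], "travel": [0.0154, -0.0329, 0], "grip": 0.3},
  {"delta_rot": [0, 0, 0], "travel": [0.0154, -0.0329, 0], "grip": 0.3},
  {"delta_rot": [0, 0, 0], "travel": [0.0154, -0.0329, 0], "grip": 0.3},
  {"delta_rot": [0, 0, 0], "travel": [0, 0, 0], "grip": 0.3},
  {"delta_rot": [0, 0, 0], "travel": [0, 0, -0.035], "grip": 0.3},
  {"delta_rot": [0, 0, 0], "travel": [0, 0, -0.035], "grip": 0.3},
  {"delta_rot": [0, 0, 0], "travel": [0, 0, -0.035], "grip": 0.3},
  {"delta_rot": [0, 0, 0], "travel": [0, 0, -0.02], "grip": 0.3},
  {"delta_rot": [0, 0, 0], "travel": [0, 0, 0], "grip": 0.3},
])

```text
time: 2.6
ee_pos: [0.5801, -0.2593, 0.0678]
tcp_rot: [-0.005, 0.897, 0.442, -0.004]
ft_force: [-0.9, -0.5, -1.6]
width: 0.0635
grasp_force: 0.0
```

```bash
cat > snap.py <<'E'
import sys
from workcell import manip
from h import *
t=sys.argv[1];o=[]
for n,b in(('top',eval(sys.argv[2])),('side',eval(sys.argv[3]))):
    p,d=manip.snapshot(n);c=manip.get_calibration(n);np.savez(f"{n}{t}.npz",p=p,d=d,K=c["K"],view=c["view"])
    x,y,w,h=b;o.append(cv2.resize(p[y:y+h,x:x+w],(395,395*h//w),interpolation=cv2.INTER_CUBIC)[...,::-1])
H=max(i.shape[0] for i in o);cv2.imwrite(f'pics/{t}.png',np.hstack([np.pad(i,((0,H-i.shape[0]),(0,5),(0,0))) for i in o]))
s=manip.get_obs();print(s['time'],s['ee_pos'],s['tcp_rot'],s['width'],s['grasp_force'],s['ft_force'])
E
python3 snap.py a "(305,130,80,80)" "(250,260,80,80)"
```

```text
2.7 [ 0.58386291 -0.26108018  0.07333479] [-4.88997837e-04  8.96907236e-01  4.42218314e-01 -3.65730018e-04] 0.06395376381867951 0.0 [0.0108678  0.10402096 1.57628293]
```

View pics/a.png

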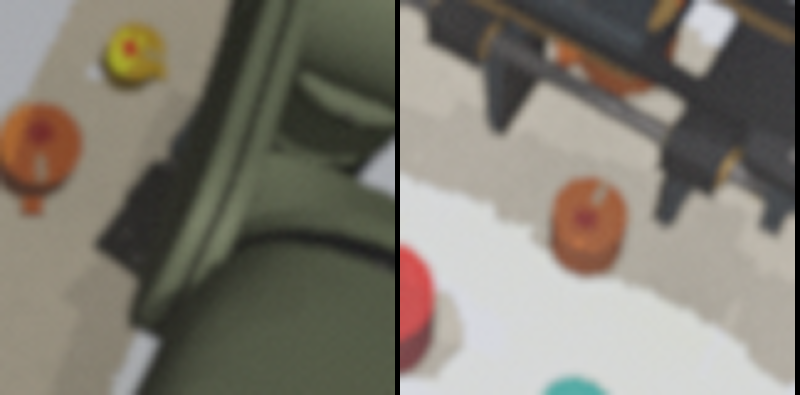

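The side crop shows the two fingers straddling the orange mount (tips at crop (500,130) and (668,222), mount top at (590,215)). The neighbours are clear. I'll descend and grip.

Request:
send_rows([
  {"delta_rot": [0, 0, 0], "travel": [0, 0, -0.024], "grip": 0.3},
  {"delta_rot": [0, 0, 0], "travel": [0, 0, -0.023], "grip": 0.3},
  {"delta_rot": [0, 0, 0], "travel": [0, 0, 0], "grip": 0.3},
  {"delta_rot": [0, 0, 0], "travel": [0, 0, 0], "grip": 0.3},
  {"delta_rot": [0, 0, 0], "travel": [0, 0, 0], "grip": 0.5},
  {"delta_rot": [0, 0, 0], "travel": [0, 0, 0], "grip": 0.6},
  {"delta_rot": [0, 0, 0], "travel": [0, 0, 0], "grip": 0.7},
  {"delta_rot": [0, 0, 0], "travel": [0, 0, 0], "grip": 0.75},
  {"delta_rot": [0, 0, 0], "travel": [0, 0, 0], "grip": 0.75},
  {"delta_rot": [0, 0, 0], "travel": [0, 0, 0], "grip": 0.75},
])

```text
time: 3.53
ee_pos: [0.5842, -0.2615, 0.027]
tcp_rot: [0.0, 0.897, 0.442, 0.0]
ft_force: [-0.2, 0.1, -0.2]
width: 0.0268
grasp_force: 0.0
```

```bash
python3 snap.py b "(290,120,110,110)" "(250,250,90,90)"
```

```text
3.6333 [ 0.58406002 -0.26141969  0.02667091] [6.72854083e-05 8.96933263e-01 4.42165937e-01 2.81959483e-05] 0.023317925557105573 0.0 [ 0.17257731 -0.16857602 -0.30147248]
```

View pics/b.png

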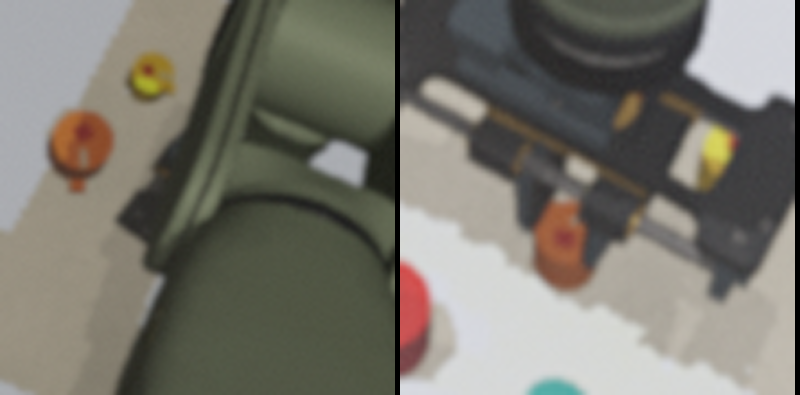

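The side crop shows the fingers at about (530,200) and (592,240), with the mount at (565,245) slightly in front of them. They may have squeezed past its edge. I'll check this against the projected TCP.

Run:
```python
from ms import *
p,d,K,V=load('side','b')
for q in((.584,-.2615,.013),(.584,-.2615,.027),(.584,-.2615,.032),(.5837,-.263,.032)):
    u=proj(K,V,q)[0];print(q,u.round(1),'crop',((u-250)*395/90+[400,0]).round())
b=(275,290,28,32);im=up('side',b,'b');hsv=cv2.cvtColor(im,cv2.COLOR_RGB2HSV)
for t in('a','b'):
    p,d,K,V=load('side',t);vv,uu=np.mgrid[280:330,265:310];P=depthpt(K,V,np.c_[uu.ravel(),vv.ravel()],d[280:330,265:310].ravel())
    h=cv2.cvtColor(p[280:330,265:310],cv2.COLOR_RGB2HSV);m=cv2.inRange(h,(0,100,40),(20,255,255)).ravel()>0
    q=P[m&(P[:,2]>.027)&(P[:,2]<.04)];print(t,len(q),q.mean(0).round(4),q.min(0).round(4),q.max(0).round(4)); q=P[m];print('  all',len(q),q.min(0).round(4),q.max(0).round(4))
p,d,K,V=load('top','b')
```

```text
(0.584, -0.2615, 0.013) [287.6 305.7] crop [565. 244.]
(0.584, -0.2615, 0.027) [288.1 302.7] crop [567. 231.]
(0.584, -0.2615, 0.032) [288.3 301.6] crop [568. 226.]
(0.5837, -0.263, 0.032) [288.2 302.3] crop [568. 230.]
a 169 [ 0.5825 -0.2657  0.0314] [ 0.5682 -0.2799  0.0271] [ 0.5976 -0.249   0.0351]
  all 214 [ 0.5682 -0.2799  0.0088] [ 0.5976 -0.249   0.0351]
b 130 [ 0.5792 -0.2646  0.0311] [ 0.5681 -0.2795  0.0271] [ 0.5898 -0.2476  0.0353]
  all 189 [ 0.4722 -0.6124  0.0083] [ 0.5911 -0.2476  0.7954]
```

Request:
send_rows([
  {"delta_rot": [0, 0, 0], "travel": [0, 0, 0], "grip": 1.0},
  {"delta_rot": [0, 0, 0], "travel": [0, 0, 0], "grip": 1.0},
  {"delta_rot": [0, 0, 0], "travel": [0, 0, 0], "grip": 1.0},
  {"delta_rot": [0, 0, 0], "travel": [0, 0, 0], "grip": 1.0},
])

```text
time: 3.97
ee_pos: [0.584, -0.2614, 0.0265]
tcp_rot: [-0.0, 0.897, 0.442, -0.0]
ft_force: [0.3, 0.4, -0.3]
width: 0.0006
grasp_force: 0.0
```

```bash
python3 snap.py c "(290,120,110,110)" "(265,275,45,45)"
```

```text
4.0667 [ 0.58404937 -0.26138332  0.02653702] [ 2.93471379e-05  8.96912411e-01  4.42208238e-01 -1.21663949e-05] 0.00047536409103751415 0.0 [ 0.70872598 -0.05136472  0.65470553]
```

View pics/c.png

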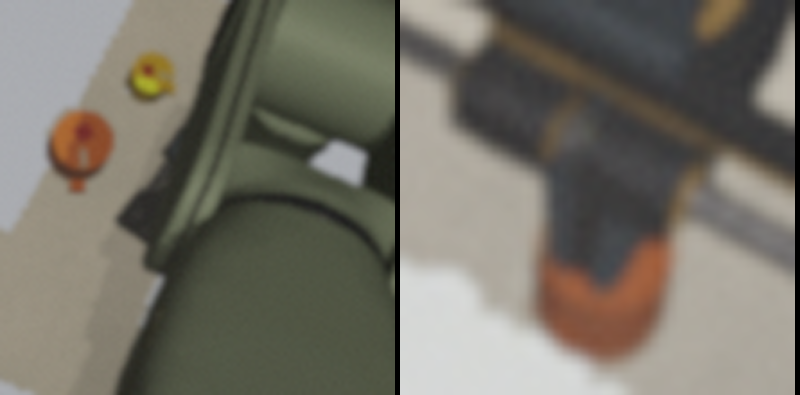

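The fingers have closed completely, at crop (600,270), and they look drawn in front of the mount's top. I'll use depth to find where the fingertips actually are.

Run:
```python
from ms import *
p,d,K,V=load('side','c')
for v in range(286,314,2):
    u=288;print((u,v),p[v,u],depthpt(K,V,(u,v),d[v,u])[0].round(4))
print(-V[:3,:3].T@V[:3,3])
```

```text
(288, 286) [74 70 66] [ 0.5771 -0.2662  0.1094]
(288, 288) [63 63 63] [ 0.5711 -0.2877  0.1444]
(288, 290) [67 68 68] [ 0.5707 -0.2909  0.1433]
(288, 292) [73 72 74] [ 0.5703 -0.2942  0.1421]
(288, 294) [70 69 69] [ 0.5695 -0.2983  0.1429]
(288, 296) [60 59 58] [ 0.5697 -0.2996  0.1377]
(288, 298) [60 60 61] [ 0.5702 -0.2998  0.1302]
(288, 300) [68 69 70] [ 0.5773 -0.2793  0.0778]
(288, 302) [71 73 75] [ 0.5776 -0.2804  0.0715]
(288, 304) [69 71 75] [ 0.5782 -0.2804  0.0625]
(288, 306) [74 74 77] [ 0.5785 -0.2816  0.0561]
(288, 308) [130  89  70] [ 0.5794 -0.2808  0.0451]
(288, 310) [144  89  65] [ 0.5808 -0.2786  0.0307]
(288, 312) [132  83  63] [ 0.5811 -0.28    0.0243]
[ 0.47215997 -0.61240339  0.79544079]
```

Run:
```python
from ms import *
for t in 'ac':
  for n in('side','top'):
    p,d,K,V=load(n,t);vv,uu=np.mgrid[0:384,0:512];P=depthpt(K,V,np.c_[uu.ravel(),vv.ravel()],d.ravel()).reshape(384,512,3)
    dark=(p.max(2)<100)&(d>0)
    k=dark&(np.hypot(P[...,0]-.584,P[...,1]+.262)<.07)&(P[...,2]>.02)&(P[...,2]<.16)
    a=np.array([.793,-.609]);s=(P[...,:2]-[.584,-.262])@a;w=(P[...,:2]-[.584,-.262])@[.609,.793]
    print(t,n,k.sum())
    for lo in np.arange(.03,.13,.01):
        j=k&(P[...,2]>=lo)&(P[...,2]<lo+.01)
        if j.sum()>3: print('  z',lo.round(2),j.sum(),'closing',np.percentile(s[j],[3,97]).round(3),'width',np.percentile(w[j],[3,97]).round(3))
    if n=='side':
        j=dark&(uu>262)&(uu<310)&(vv>275)&(vv<312)
        for x in (268,270,272,300,302,304,306):
            col=[(v,P[v,x,2].round(3)) for v in range(278,312) if j[v,x]]; print('  col',x,col[-4:])
```

```text
a side 155
  z 0.09 19 closing [-0.039  0.036] width [-0.019  0.002]
  z 0.1 31 closing [-0.04   0.038] width [-0.019  0.002]
  z 0.11 28 closing [-0.04   0.039] width [-0.018  0.009]
  z 0.12 32 closing [-0.041  0.04 ] width [-0.019  0.007]
  col 268 [(281, np.float64(0.109)), (282, np.float64(0.105)), (283, np.float64(0.103)), (284, np.float64(0.096))]
  col 270 [(283, np.float64(0.101)), (284, np.float64(0.097)), (285, np.float64(0.094)), (286, np.float64(0.089))]
  col 272 [(280, np.float64(0.11)), (281, np.float64(0.11)), (282, np.float64(0.103)), (283, np.float64(0.098))]
  col 300 []
  col 302 [(301, np.float64(0.099)), (302, np.float64(0.098)), (303, np.float64(0.093))]
  col 304 [(301, np.float64(0.11)), (302, np.float64(0.104)), (303, np.float64(0.102)), (304, np.float64(0.096))]
  col 306 [(298, np.float64(0.124)), (299, np.float64(0.118)), (300, np.float64(0.115)), (301, np.float64(0.112))]
a top 0
c side 671
  z 0.05 23 closing [-0.006  0.01 ] width [-0.019 -0.013]
  z 0.06 19 closing [-0.007  0.011] width [-0.018 -0.016]
  z 0.07 22 closing [-0.008  0.011] width [-0.018
[... 158 characters left out ...]
 width [-0.039 -0.004]
  col 268 [(281, np.float64(0.139))]
  col 270 [(281, np.float64(0.138)), (282, np.float64(0.136))]
  col 272 [(286, np.float64(0.14)), (287, np.float64(0.14)), (288, np.float64(0.135)), (289, np.float64(0.13))]
  col 300 [(289, np.float64(0.158)), (290, np.float64(0.155)), (291, np.float64(0.148)), (292, np.float64(0.133))]
  col 302 [(288, np.float64(0.161)), (289, np.float64(0.164)), (290, np.float64(0.16)), (291, np.float64(0.155))]
  col 304 [(289, np.float64(0.163)), (290, np.float64(0.162)), (291, np.float64(0.16)), (292, np.float64(0.154))]
  col 306 [(290, np.float64(0.163)), (291, np.float64(0.161)), (292, np.float64(0.16)), (293, np.float64(0.156))]
c top 47
```

Depth puts the fingertips at about 0.049 m while the TCP reads 0.0265. At TCP 0.073 they were at about 0.092. So the real tips sit roughly 21 mm above the reported TCP height rather than 14 mm below it, while x and y agree. The fingers closed above the mount without touching it. I'll open, go down in steps and re-check.

Request:
send_rows([
  {"delta_rot": [0, 0, 0], "travel": [0, 0, 0.005], "grip": 0.3},
  {"delta_rot": [0, 0, 0], "travel": [0, 0, 0], "grip": 0.3},
  {"delta_rot": [0, 0, 0], "travel": [0, 0, 0], "grip": 0.3},
  {"delta_rot": [0, 0, 0], "travel": [0, 0, 0], "grip": 0.3},
  {"delta_rot": [0, 0, 0], "travel": [0, 0, 0], "grip": 0.3},
  {"delta_rot": [0, 0, 0], "travel": [0, 0, 0], "grip": 0.3},
  {"delta_rot": [0, 0, 0], "travel": [0, 0, 0], "grip": 0.3},
  {"delta_rot": [0, 0, 0], "travel": [0, 0, 0], "grip": 0.3},
  {"delta_rot": [0, 0, 0], "travel": [0, -0.001, -0.012], "grip": 0.3},
  {"delta_rot": [0, 0, 0], "travel": [0, -0.001, -0.012], "grip": 0.3},
  {"delta_rot": [0, 0, 0], "travel": [0, 0, 0], "grip": 0.3},
  {"delta_rot": [0, 0, 0], "travel": [0, 0, 0], "grip": 0.3},
])

```text
time: 5.07
ee_pos: [0.5829, -0.263, 0.0058]
tcp_rot: [-0.001, 0.897, 0.442, -0.001]
ft_force: [0.3, -0.2, -0.4]
width: 0.0637
grasp_force: 0.0
```

```bash
python3 snap.py d "(290,120,110,110)" "(250,265,70,70)"
cat > tips.py <<'E'
import sys
from ms import *
t,x,y,cl=sys.argv[1],*map(float,sys.argv[2:5]);cl=np.radians(cl)
p,d,K,V=load('side',t);vv,uu=np.mgrid[0:384,0:512];P=depthpt(K,V,np.c_[uu.ravel(),vv.ravel()],d.ravel()).reshape(384,512,3)
Q=P[...,:2]-[x,y];s=Q@[np.cos(cl),np.sin(cl)];w=Q@[-np.sin(cl),np.cos(cl)]
k=(p.max(2)<100)&(d>0)&(np.hypot(s,w)<.06)&(P[...,2]>.005)&(P[...,2]<.12)
for lo in np.arange(.01,.11,.01):
    j=k&(P[...,2]>=lo)&(P[...,2]<lo+.01)
    if j.sum()>2: print('z',lo.round(2),j.sum(),'closing',np.percentile(s[j],[3,97]).round(3),'w',np.percentile(w[j],[3,97]).round(3))
E
python3 tips.py d .584 -.263 -37.5
```

```text
5.1667 [ 0.58403655 -0.26341795  0.00723002] [-1.28817044e-04  8.96944168e-01  4.42143791e-01 -1.08665802e-04] 0.06384274156472089 0.0 [ 0.22407092  0.02653265 -0.00447202]
z 0.02 4 closing [-0.032  0.038] w [-0.019 -0.008]
z 0.03 18 closing [-0.037  0.039] w [-0.019 -0.001]
z 0.04 26 closing [-0.037  0.041] w [-0.019  0.009]
z 0.05 25 closing [-0.039  0.042] w [-0.019  0.004]
z 0.06 19 closing [-0.042 -0.031] w [-0.019  0.004]
z 0.07 16 closing [-0.04  -0.031] w [-0.02  -0.003]
z 0.08 4 closing [-0.035 -0.034] w [-0.01  -0.007]
z 0.09 4 closing [-0.035  0.049] w [-0.016 -0.012]
z 0.1 11 closing [-0.035  0.054] w [-0.039 -0.016]
```

View pics/d.png

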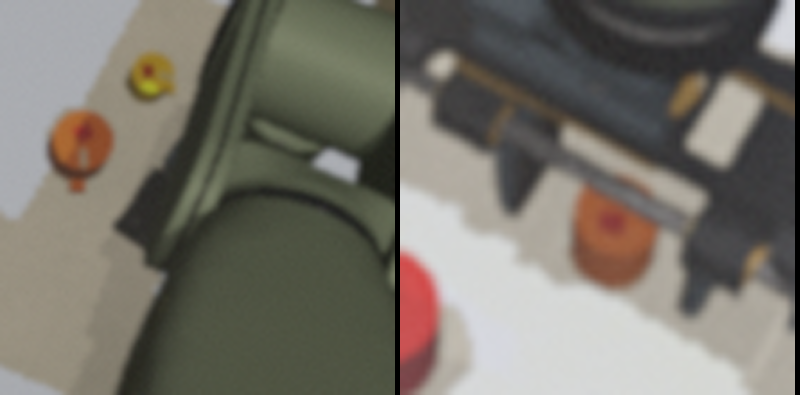

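The fingers straddle the mount (crop tips at (515,210) and (690,310), mount at (613,222)). The tips are at about 0.028 with the TCP at 0.007, so the offset is confirmed. I'll lower 16 mm and grip.

Request:
send_rows([
  {"delta_rot": [0, 0, 0], "travel": [0, 0, -0.008], "grip": 0.3},
  {"delta_rot": [0, 0, 0], "travel": [0, 0, -0.008], "grip": 0.3},
  {"delta_rot": [0, 0, 0], "travel": [0, 0, 0], "grip": 0.3},
  {"delta_rot": [0, 0, 0], "travel": [0, 0, 0], "grip": 0.5},
  {"delta_rot": [0, 0, 0], "travel": [0, 0, 0], "grip": 0.6},
  {"delta_rot": [0, 0, 0], "travel": [0, 0, 0], "grip": 0.7},
  {"delta_rot": [0, 0, 0], "travel": [0, 0, 0], "grip": 0.8},
  {"delta_rot": [0, 0, 0], "travel": [0, 0, 0], "grip": 0.8},
  {"delta_rot": [0, 0, 0], "travel": [0, 0, 0], "grip": 0.8},
  {"delta_rot": [0, 0, 0], "travel": [0, 0, 0], "grip": 0.8},
])

```text
time: 6.0
ee_pos: [0.5842, -0.2635, -0.0082]
tcp_rot: [0.0, 0.897, 0.442, 0.0]
ft_force: [0.2, -0.1, 1.3]
width: 0.0318
grasp_force: 15.0
```

Request:
send_rows([
  {"delta_rot": [0, 0, 0], "travel": [0, 0, 0.02], "grip": 0.8},
  {"delta_rot": [0, 0, 0], "travel": [0, 0, 0.03], "grip": 0.8},
  {"delta_rot": [0, 0, 0], "travel": [0, 0, 0.03], "grip": 0.8},
  {"delta_rot": [0, 0, -7], "travel": [-0.0083, 0.0264, 0], "grip": 0.8},
  {"delta_rot": [0, 0, -7], "travel": [-0.0083, 0.0264, 0], "grip": 0.8},
  {"delta_rot": [0, 0, -7], "travel": [-0.0083, 0.0264, 0], "grip": 0.8},
  {"delta_rot": [0, 0, -7], "travel": [-0.0083, 0.0264, 0], "grip": 0.8},
  {"delta_rot": [0, 0, -7], "travel": [-0.0083, 0.0264, 0], "grip": 0.8},
  {"delta_rot": [0, 0, -7], "travel": [-0.0083, 0.0264, 0], "grip": 0.8},
  {"delta_rot": [0, 0, -7], "travel": [-0.0083, 0.0264, 0], "grip": 0.8},
  {"delta_rot": [0, 0, 0], "travel": [-0.0083, 0.0264, 0], "grip": 0.8},
  {"delta_rot": [0, 0, 0], "travel": [0, 0, -0.02], "grip": 0.8},
  {"delta_rot": [0, 0, 0], "travel": [0, 0, -0.015], "grip": 0.8},
  {"delta_rot": [0, 0, 0], "travel": [0, 0, 0], "grip": 0.8},
  {"delta_rot": [0, 0, 0], "travel": [0, 0, 0], "grip": 0.8},
])

```text
time: 7.25
ee_pos: [0.5172, -0.0521, 0.0362]
tcp_rot: [-0.0, 1.0, 0.03, -0.001]
ft_force: [1.4, -0.5, -0.9]
width: 0.0311
grasp_force: 15.0
```

```bash
python3 snap.py e "(210,150,100,100)" "(205,190,80,70)"
```

```text
7.35 [ 0.51844146 -0.05254201  0.03733207] [1.64043562e-04 9.99544329e-01 3.01755869e-02 7.35315209e-04] 0.03158030023064486 14.999942779541016 [ 0.02062693 -0.4302203  -0.30207401]
```

View pics/e.png

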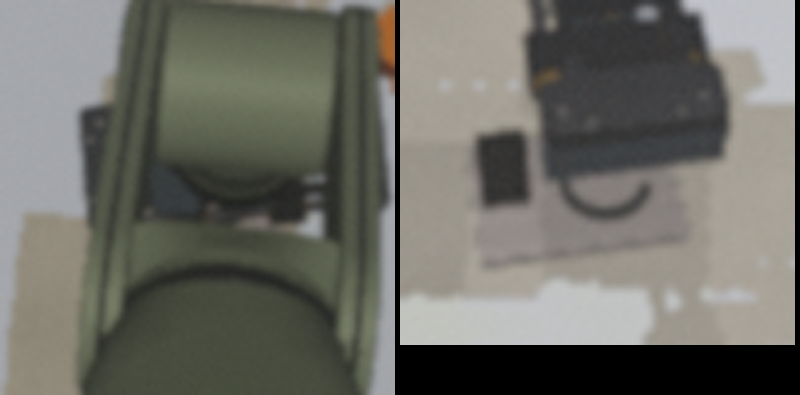

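Both views of the mount are blocked (top by the arm, side by the gripper body). The side view still shows the ring directly under the gripper at crop (607,190). The camera-relative displacement from mount to pocket, (-65.8, 211.0) mm, matches the displacement travelled. I'll descend and use the force reading.

Request:
send_rows([
  {"delta_rot": [0, 0, 0], "travel": [0, 0, -0.015], "grip": 0.8},
  {"delta_rot": [0, 0, 0], "travel": [0, 0, -0.01], "grip": 0.8},
  {"delta_rot": [0, 0, 0], "travel": [0, 0, 0], "grip": 0.8},
  {"delta_rot": [0, 0, 0], "travel": [0, 0, -0.003], "grip": 0.8},
  {"delta_rot": [0, 0, 0], "travel": [0, 0, -0.003], "grip": 0.8},
  {"delta_rot": [0, 0, 0], "travel": [0, 0, 0], "grip": 0.8},
  {"delta_rot": [0, 0, 0], "travel": [0, 0, 0], "grip": 0.8},
])

```text
time: 7.93
ee_pos: [0.5178, -0.0523, 0.0058]
tcp_rot: [0.0, 1.0, 0.03, 0.0]
ft_force: [0.5, -0.5, -1.4]
width: 0.0312
grasp_force: 15.0
```

Request:
send_rows([
  {"delta_rot": [0, 0, 0], "travel": [0, 0, -0.002], "grip": 0.8},
  {"delta_rot": [0, 0, 0], "travel": [0, 0, 0], "grip": 0.8},
  {"delta_rot": [0, 0, 0], "travel": [0, 0, 0], "grip": 0.8},
])

```text
time: 8.18
ee_pos: [0.5177, -0.0522, 0.0037]
tcp_rot: [0.0, 1.0, 0.03, 0.0]
ft_force: [0.2, -0.4, 0.2]
width: 0.0315
grasp_force: 15.0
```

```bash
python3 -c "
from workcell import manip
for i in range(3):
    s=manip.get_obs();print(s['ee_pos'],s['ft_force'],s['moment'])"
```

```text
[ 0.51769371 -0.05220624  0.00366241] [ 0.20712824 -0.37385175  0.17267026] [-0.07087368  0.11185038  0.04182344]
[ 0.51769371 -0.05220624  0.00366241] [ 0.20712824 -0.37385175  0.17267026] [-0.07087368  0.11185038  0.04182344]
[ 0.51769371 -0.05220624  0.00366241] [ 0.20712824 -0.37385175  0.17267026] [-0.07087368  0.11185038  0.04182344]
```

Request:
send_rows([
  {"delta_rot": [0, 0, 0], "travel": [0, 0, -0.002], "grip": 0.8},
  {"delta_rot": [0, 0, 0], "travel": [0, 0, 0], "grip": 0.8},
  {"delta_rot": [0, 0, 0], "travel": [0, 0, -0.001], "grip": 0.8},
  {"delta_rot": [0, 0, 0], "travel": [0, 0, 0], "grip": 0.8},
])

```text
time: 8.52
ee_pos: [0.5176, -0.0522, 0.0004]
tcp_rot: [0.0, 1.0, 0.03, -0.0]
ft_force: [-0.6, 0.5, 0.9]
width: 0.0315
grasp_force: 15.0
```

Request:
send_rows([
  {"delta_rot": [0, 0, 0], "travel": [0, 0, -0.001], "grip": 0.8},
  {"delta_rot": [0, 0, 0], "travel": [0, 0, 0], "grip": 0.8},
  {"delta_rot": [0, 0, 0], "travel": [0, 0, 0], "grip": 0.8},
])

```text
time: 8.77
ee_pos: [0.5178, -0.0522, -0.0001]
tcp_rot: [0.0, 1.0, 0.03, 0.0]
ft_force: [-1.4, -0.5, 3.2]
width: 0.0316
grasp_force: 16.8
```

Request:
send_rows([
  {"delta_rot": [0, 0, 0], "travel": [0, 0, 0], "grip": 0.6},
  {"delta_rot": [0, 0, 0], "travel": [0, 0, 0], "grip": 0.45},
  {"delta_rot": [0, 0, 0], "travel": [0, 0, 0], "grip": 0.4},
  {"delta_rot": [0, 0, 0], "travel": [0, 0, 0], "grip": 0.4},
  {"delta_rot": [0, 0, 0], "travel": [0, 0, 0.02], "grip": 0.4},
  {"delta_rot": [0, 0, 0], "travel": [0, 0, 0.04], "grip": 0.4},
  {"delta_rot": [0, 0, 0], "travel": [0, 0, 0.04], "grip": 0.4},
  {"delta_rot": [0, 0, 0], "travel": [0, 0.04, 0], "grip": 0.4},
  {"delta_rot": [0, 0, 0], "travel": [0, 0.04, 0], "grip": 0.4},
  {"delta_rot": [0, 0, 0], "travel": [0, 0.04, 0], "grip": 0.4},
  {"delta_rot": [0, 0, 0], "travel": [0, 0.04, 0], "grip": 0.4},
  {"delta_rot": [0, 0, 0], "travel": [0, 0.04, 0], "grip": 0.4},
  {"delta_rot": [0, 0, 0], "travel": [0, 0, 0], "grip": 0.4},
])

```text
time: 9.85
ee_pos: [0.5173, 0.1542, 0.0993]
tcp_rot: [-0.002, 0.999, 0.033, 0.0]
ft_force: [0.2, 0.6, 0.0]
width: 0.0548
grasp_force: 0.0
```

```bash
python3 snap.py f "(240,175,55,55)" "(208,195,70,55)"
```

```text
9.95 [0.51697117 0.14915848 0.09900357] [ 1.98449190e-04  9.99485013e-01  3.20823060e-02 -6.29070307e-04] 0.05440784132052949 0.0 [0.22508955 0.2971928  0.94193158]
```

View pics/f.png

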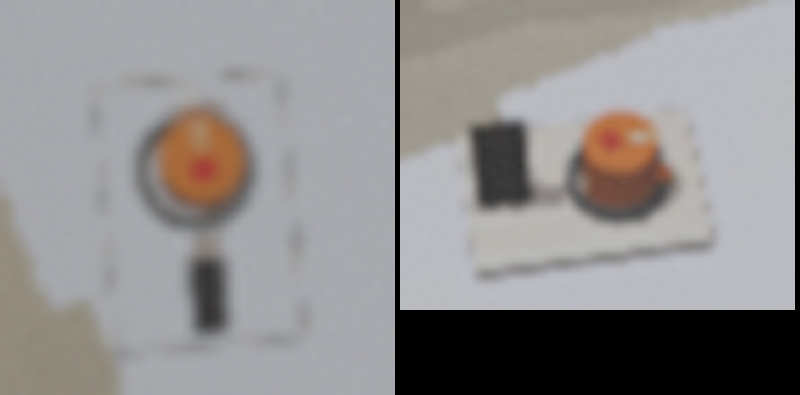

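The mount looks seated. In the side crop its lug is in the notch at (665,175), and the white stripe points away from the handle. Next I'll verify its height and measure the sled and bay precisely from both views.

Run:
```python
from ms import *
cam={n:load(n)[2:] for n in('top','side')}
for n in('top','side'):
    p,d,K,V=load(n,'f');vv,uu=np.mgrid[0:384,0:512];P=depthpt(K,V,np.c_[uu.ravel(),vv.ravel()],d.ravel()).reshape(384,512,3)
    hsv=cv2.cvtColor(p,cv2.COLOR_RGB2HSV);o=(cv2.inRange(hsv,(0,100,100),(20,255,255))>0)&(np.hypot(P[...,0]-.518,P[...,1]+.052)<.03)
    q=P[o&(P[...,2]>.03)];print(n,'mount top z',np.percentile(q[:,2],[20,50,80]).round(4),q.mean(0).round(4))
    h=(P[...,2]>.044)&(P[...,2]<.065)&(p.max(2)<90)&(np.hypot(P[...,0]-.468,P[...,1]+.055)<.03);q=P[h];print('  handle',h.sum(),q.mean(0).round(4),((q.min(0)+q.max(0))/2).round(4))
    r=cv2.minAreaRect(q[:,:2].astype(np.float32)*1000);print('  rect',r)
    # sled plate by depth
    # bay rails
    p0,d0,_,_=load(n);b=(110,125,110,115) if n=='top' else (205,85,110,105)
    im,G=grid(n,b,.0225,cam);hs=cv2.cvtColor(im,cv2.COLOR_RGB2HSV)
    m=cv2.inRange(hs,(0,18,120),(25,90,255))
    for c in comps(m,500)[:6]:
        r=cv2.minAreaRect(c);bp=plane(K,V,back(cv2.boxPoints(r),b),.0225)[:,:2]*1000
        e=[bp[1]-bp[0],bp[2]-bp[1]];L=max(e,key=np.linalg.norm);print('  rail px',back(r[0],b).round(1),'ctr',bp.mean(0).round(1),'len',np.linalg.norm(e,axis=1).round(1),'ang',ang(L))
    # floor edges
    fl=cv2.GaussianBlur(cv2.cvtColor(im,cv2.COLOR_RGB2GRAY),(0,0),3)
    for u in((170,200),(190,200)) if n=='top' else ((245,155),(240,165)): print('  floor col',p0[u[1],u[0]])
```

```text
top mount top z [0.0376 0.0395 0.0413] [ 0.5179 -0.0527  0.0393]
  handle 32 [ 0.4688 -0.053   0.0538] [ 0.4682 -0.0528  0.0532]
  rect ((468.12579345703125, -52.689048767089844), (7.828955173492432, 22.96221351623535), 87.98834991455078)
  rail px [159.9 157.9] ctr [633.5 234.1] len [18.5 61.4] ang -136.2
  rail px [138.9 177.2] ctr [582.2 289.9] len [18.  61.7] ang -139.3
  rail px [165.3 128.8] ctr [714.1 220. ] len [ 9.8 36.7] ang -138.3
  rail px [174.  168.5] ctr [603.4 196.2] len [ 7.8 26.2] ang -121.1
  rail px [149.3 191.2] ctr [543.6 261.6] len [ 6.1 23.8] ang -147.3
  floor col [112 113 111]
  floor col [115 115 114]
side mount top z [0.0364 0.039  0.0401] [ 0.5173 -0.0575  0.0381]
  handle 52 [ 0.4688 -0.0581  0.0513] [ 0.4685 -0.0568  0.0499]
  rect ((468.58953857421875, -56.776554107666016), (10.89613151550293, 18.57742691040039), 85.97327423095703)
  rail px [257.5 127.4] ctr [581.9 288.4] len [69.9 25.3] ang 43.7
  rail px [236.6 101.9] ctr [531.  413.9] len [200.6  31.6] ang 4.7
  rail px [309.3 143.1] ctr [719.3 207.8] len [56.1 11.4] ang 42.9
  rail px [282.9  96.7] ctr [677.  426.2] len [19.4 25.8] ang -98.8
  rail px [277.5 141. ] ctr [631.6 225.1] len [50.6 13.4] ang 43.0
  rail px [283.5 134. ] ctr [652.5 252.1] len [15.9 22.5] ang -34.8
  floor col [131 132 133]
  floor col [131 133 134]
```

Run:
```python
from ms import *
cam={n:load(n)[2:] for n in('top','side')}
K,V=cam['top']
print('handle axis pt',plane(K,V,(268.95,217.3),.008).round(4))
yaw=np.radians(43.2);ex=np.array([np.cos(yaw),np.sin(yaw)]);ey=np.array([-ex[1],ex[0]]);o=np.array([593.7,248.6])
for n,b in(('top',(120,130,95,105)),('side',(205,100,100,90))):
    im,P=grid(n,b,.006,cam);g=cv2.GaussianBlur(cv2.cvtColor(im,cv2.COLOR_RGB2GRAY),(0,0),2).astype(np.float32)
    # rectified bay-frame sampling of floor plane via remap (1 px=0.5mm)
    def samp(X,Y,z):
        W=(o+X[:,None]*ex+Y[:,None]*ey)/1000;uv=proj(*cam[n],np.c_[W,np.full(len(W),z)]);q=((uv-np.array(b[:2])+.5)*S-.5).astype(np.float32)
        return cv2.remap(g,q[:,:1],q[:,1:],cv2.INTER_LINEAR).ravel()
    for side in(1,-1):
        pts=[]
        for X in np.arange(-135,-50,5.):
            Y=side*np.arange(38,64,.5);v=samp(np.full(len(Y),X),Y,.006);dv=np.abs(np.gradient(v));i=dv.argmax()
            pts.append((X,Y[i],dv[i]))
        pts=np.array(pts);k=abs(pts[:,1]-np.median(pts[:,1]))<3;f=np.polyfit(pts[k,0],pts[k,1],1)
        print(n,'edge',side,k.sum(),'y at -100',np.polyval(f,-100).round(1),'y at 0',np.polyval(f,0).round(1),'slope deg',np.degrees(f[0]).round(2))
    e=[]
    for Y in np.arange(-40,41,5.):
        X=-np.arange(125,165,.5);v=samp(X,np.full(len(X),Y),.006);e.append(X[np.abs(np.gradient(v)).argmax()])
    print('  front edge x',np.median(e),np.round(np.polyfit(np.arange(-40,41,5.),e,1),3))
    X=np.arange(-30,75,3.)
    print('  centre profile',[(int(x),int(v)) for x,v in zip(X,samp(X,np.zeros(len(X)),.006))])
    Y=np.arange(-60,61,2.)
    print('  across at x=20,z=.0225',[(int(y),int(v)) for y,v in zip(Y,samp(np.full(len(Y),20.),Y,.0225))])
```

```text
handle axis pt [[ 0.4671 -0.055   0.008 ]]
top edge 1 17 y at -100 50.7 y at 0 49.9 slope deg -0.42
top edge -1 17 y at -100 -49.4 y at 0 -51.4 slope deg -1.17
  front edge x -146.5 [ 1.10000e-02 -1.46176e+02]
  centre profile [(-30, 112), (-27, 112), (-24, 112), (-21, 111), (-18, 111), (-15, 111), (-12, 111), (-9, 111), (-6, 110), (-3, 111), (0, 112), (3, 112), (6, 111), (9, 112), (12, 112), (15, 111), (18, 111), (21, 110), (24, 110), (27, 110), (30, 111), (33, 110), (36, 111), (39, 110), (42, 111), (45, 110), (48, 103), (51, 84), (54, 54), (57, 34), (60, 36), (63, 69), (66, 117), (69, 145), (72, 153)]
  across at x=20,z=.0225 [(-60, 154), (-58, 154), (-56, 153), (-54, 146), (-52, 132), (-50, 115), (-48, 111), (-46, 120), (-44, 130), (-42, 136), (-40, 137), (-38, 137), (-36, 137), (-34, 136), (-32, 132), (-30, 124), (-28, 116), (-26, 112), (-24, 110), (-22, 111), (-20, 111), (-18, 110), (-16, 110), (-14, 110), (-12, 110), (-10, 111), (-8, 111), (-6, 111), (-4, 111), (-2, 110), (0, 111), (2, 112), (4, 111), (6, 111), (8, 111), (10, 110), (12, 111), (14, 112), (16, 112), (18, 112), (2
[... 792 characters left out ...]
cross at x=20,z=.0225 [(-60, 102), (-58, 90), (-56, 85), (-54, 84), (-52, 91), (-50, 106), (-48, 126), (-46, 143), (-44, 154), (-42, 158), (-40, 160), (-38, 160), (-36, 158), (-34, 154), (-32, 149), (-30, 143), (-28, 138), (-26, 135), (-24, 133), (-22, 132), (-20, 133), (-18, 133), (-16, 133), (-14, 133), (-12, 135), (-10, 135), (-8, 134), (-6, 134), (-4, 134), (-2, 134), (0, 133), (2, 133), (4, 133), (6, 134), (8, 131), (10, 126), (12, 117), (14, 107), (16, 99), (18, 91), (20, 86), (22, 87), (24, 96), (26, 114), (28, 132), (30, 145), (32, 150), (34, 152), (36, 153), (38, 155), (40, 155), (42, 151), (44, 140), (46, 126), (48, 113), (50, 102), (52, 96), (54, 93), (56, 93), (58, 94), (60, 95)]
```

The mount's top is at 0.0395, so it is fully seated. The bay comes out at yaw 42.5°, origin about (0.593, 0.247), and the two views agree. The handle is at about (0.468, -0.0535). Next I'll grip the handle.

Request:
send_rows([
  {"delta_rot": [0, 0, 0], "travel": [-0.0082, -0.0337, 0], "grip": 0.4},
  {"delta_rot": [0, 0, 0], "travel": [-0.0082, -0.0337, 0], "grip": 0.4},
  {"delta_rot": [0, 0, 0], "travel": [-0.0082, -0.0337, 0], "grip": 0.4},
  {"delta_rot": [0, 0, 0], "travel": [-0.0082, -0.0337, 0], "grip": 0.4},
  {"delta_rot": [0, 0, 0], "travel": [-0.0082, -0.0337, 0], "grip": 0.4},
  {"delta_rot": [0, 0, 0], "travel": [-0.0082, -0.0337, 0], "grip": 0.4},
  {"delta_rot": [0, 0, 0], "travel": [0, 0, 0], "grip": 0.4},
  {"delta_rot": [0, 0, 0], "travel": [0, 0, -0.03], "grip": 0.4},
  {"delta_rot": [0, 0, 0], "travel": [0, 0, -0.03], "grip": 0.4},
  {"delta_rot": [0, 0, 0], "travel": [0, 0, 0], "grip": 0.4},
])

```text
time: 10.78
ee_pos: [0.4637, -0.0549, 0.0355]
tcp_rot: [-0.001, 1.0, 0.029, -0.005]
ft_force: [-2.0, 0.1, 0.4]
width: 0.0549
grasp_force: 0.0
```

```bash
python3 snap.py g "(210,150,100,100)" "(195,180,85,70)"; python3 tips.py g .468 -.0535 -86.5
```

```text
10.8833 [ 0.46752503 -0.05480353  0.03920194] [-1.92309563e-04  9.99554971e-01  2.98007806e-02 -1.31777226e-03] 0.054238369317454634 0.0 [ 0.64930499 -0.49691245  0.96486637]
z 0.01 43 closing [0.002 0.024] w [-0.001  0.055]
z 0.05 10 closing [0.036 0.039] w [-0.014  0.009]
z 0.06 36 closing [0.038 0.04 ] w [-0.017  0.015]
z 0.08 24 closing [-0.028 -0.024] w [-0.016  0.012]
z 0.09 41 closing [-0.029 -0.024] w [-0.018  0.013]
z 0.1 16 closing [-0.027 -0.023] w [-0.015  0.012]
```

View pics/g.png

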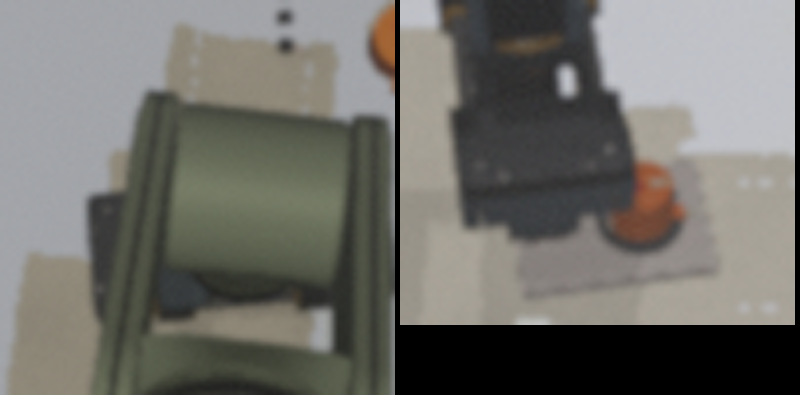

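The side crop shows the gripper above the handle end, and the sled with its mount is undisturbed (mount at crop (652,190)). I'll lower 37 mm and grip.

Request:
send_rows([
  {"delta_rot": [0, 0, 0], "travel": [0, 0, -0.018], "grip": 0.4},
  {"delta_rot": [0, 0, 0], "travel": [0, 0, -0.018], "grip": 0.4},
  {"delta_rot": [0, 0, 0], "travel": [0, 0, 0], "grip": 0.4},
  {"delta_rot": [0, 0, 0], "travel": [0, 0, 0], "grip": 0.6},
  {"delta_rot": [0, 0, 0], "travel": [0, 0, 0], "grip": 0.75},
  {"delta_rot": [0, 0, 0], "travel": [0, 0, 0], "grip": 0.8},
  {"delta_rot": [0, 0, 0], "travel": [0, 0, 0], "grip": 0.85},
  {"delta_rot": [0, 0, 0], "travel": [0, 0, 0], "grip": 0.9},
  {"delta_rot": [0, 0, 0], "travel": [0, 0, 0], "grip": 0.95},
  {"delta_rot": [0, 0, 0], "travel": [0, 0, 0], "grip": 0.95},
  {"delta_rot": [0, 0, 0], "travel": [0, 0, 0], "grip": 0.95},
  {"delta_rot": [0, 0, 0], "travel": [0, 0, 0], "grip": 0.95},
], grip_force=30)

```text
time: 11.88
ee_pos: [0.4686, -0.0543, 0.0039]
tcp_rot: [-0.0, 1.0, 0.03, 0.0]
ft_force: [-1.0, 1.0, 3.7]
width: 0.0113
grasp_force: 30.0
```

Request:
send_rows([
  {"delta_rot": [0, 0, 0], "travel": [0, 0, 0.01], "grip": 0.95},
  {"delta_rot": [0, 0, 0], "travel": [0, 0, 0.02], "grip": 0.95},
  {"delta_rot": [0, 0, 0], "travel": [0, 0, 0.01], "grip": 0.95},
  {"delta_rot": [0, 0, 3.25], "travel": [0.002, 0.0135, 0], "grip": 0.95},
  {"delta_rot": [0, 0, 6.5], "travel": [0.0039, 0.027, 0], "grip": 0.95},
  {"delta_rot": [0, 0, 6.5], "travel": [0.0039, 0.027, 0], "grip": 0.95},
  {"delta_rot": [0, 0, 6.5], "travel": [0.0039, 0.027, 0], "grip": 0.95},
  {"delta_rot": [0, 0, 6.5], "travel": [0.0039, 0.027, 0], "grip": 0.95},
  {"delta_rot": [0, 0, 6.5], "travel": [0.0039, 0.027, 0], "grip": 0.95},
  {"delta_rot": [0, 0, 3.25], "travel": [0.0039, 0.027, 0], "grip": 0.95},
  {"delta_rot": [0, 0, 0], "travel": [0.0039, 0.027, 0], "grip": 0.95},
  {"delta_rot": [0, 0, 0], "travel": [0.002, 0.0135, 0], "grip": 0.95},
  {"delta_rot": [0, 0, 0], "travel": [0, 0, -0.01], "grip": 0.95},
  {"delta_rot": [0, 0, 0], "travel": [0, 0, -0.01], "grip": 0.95},
  {"delta_rot": [0, 0, 0], "travel": [0, 0, 0], "grip": 0.95},
  {"delta_rot": [0, 0, 0], "travel": [0, 0, 0], "grip": 0.95},
  {"delta_rot": [0, 0, 0], "travel": [0, 0, 0], "grip": 0.95},
], grip_force=40)

```text
time: 13.3
ee_pos: [0.4994, 0.1604, 0.0232]
tcp_rot: [0.0, 0.932, 0.362, -0.001]
ft_force: [-0.2, 0.1, -1.9]
width: 0.0115
grasp_force: 40.0
```

```bash
python3 snap.py i "(120,120,120,120)" "(200,90,110,110)"
```

```text
13.4 [0.49995767 0.16082704 0.02380204] [1.01962064e-04 9.32286850e-01 3.61719762e-01 1.82142359e-04] 0.01168812801806991 39.99922156333923 [ 0.39147968 -0.46180978 -3.29200692]
```

View pics/i.png

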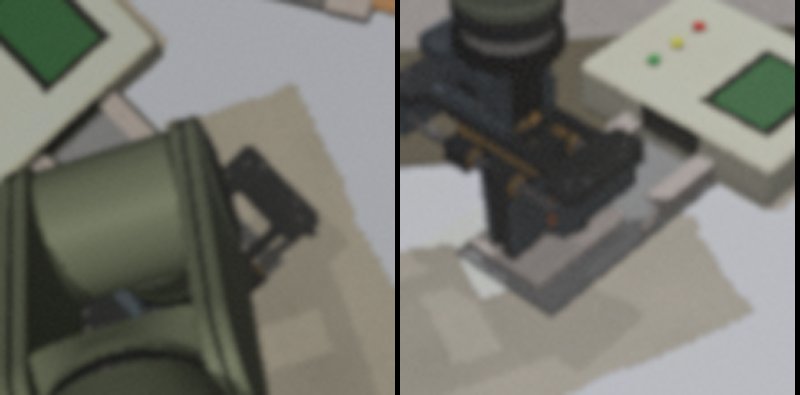

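The side crop shows the sled level just above the bay floor in front of the rails, with its axis along the bay and the handle end outermost. That was one picture over the limit of ten, so from here I'll use numbers only. Lowering.

Request:
send_rows([
  {"delta_rot": [0, 0, 0], "travel": [-0.0003, 0.0004, -0.006], "grip": 0.95},
  {"delta_rot": [0, 0, 0], "travel": [0, 0, -0.004], "grip": 0.95},
  {"delta_rot": [0, 0, 0], "travel": [0, 0, -0.002], "grip": 0.95},
  {"delta_rot": [0, 0, 0], "travel": [0, 0, 0], "grip": 0.95},
  {"delta_rot": [0, 0, 0], "travel": [0, 0, 0], "grip": 0.95},
  {"delta_rot": [0, 0, 0], "travel": [0, 0, -0.001], "grip": 0.95},
  {"delta_rot": [0, 0, 0], "travel": [0, 0, 0], "grip": 0.95},
  {"delta_rot": [0, 0, 0], "travel": [0, 0, 0], "grip": 0.95},
])

```text
time: 14.07
ee_pos: [0.4995, 0.1621, 0.0106]
tcp_rot: [0.0, 0.932, 0.362, 0.0]
ft_force: [0.4, 0.4, -2.3]
width: 0.0118
grasp_force: 40.0
```

Request:
send_rows([
  {"delta_rot": [0, 0, 0], "travel": [0, 0, -0.001], "grip": 0.95},
  {"delta_rot": [0, 0, 0], "travel": [0, 0, 0], "grip": 0.95},
  {"delta_rot": [0, 0, 0], "travel": [0, 0, 0], "grip": 0.95},
  {"delta_rot": [0, 0, 0], "travel": [0, 0, 0], "grip": 0.95},
])

```text
time: 14.4
ee_pos: [0.4997, 0.1621, 0.0099]
tcp_rot: [0.0, 0.932, 0.362, 0.0]
ft_force: [-0.7, -0.1, 0.8]
width: 0.0118
grasp_force: 40.0
```

Request:
send_rows([
  {"delta_rot": [0, 0, 0], "travel": [0.004, 0.003, 0], "grip": 0.95},
  {"delta_rot": [0, 0, 0], "travel": [0.0037, 0.0034, 0], "grip": 0.95},
  {"delta_rot": [0, 0, 0], "travel": [0.0037, 0.0034, 0], "grip": 0.95},
  {"delta_rot": [0, 0, 0], "travel": [0.0037, 0.0034, 0], "grip": 0.95},
  {"delta_rot": [0, 0, 0], "travel": [0.0037, 0.0034, 0], "grip": 0.95},
  {"delta_rot": [0, 0, 0], "travel": [0.0037, 0.0034, 0], "grip": 0.95},
  {"delta_rot": [0, 0, 0], "travel": [0, 0, 0], "grip": 0.95},
  {"delta_rot": [0, 0, 0], "travel": [0, 0, 0], "grip": 0.95},
])

```text
time: 15.07
ee_pos: [0.5233, 0.183, 0.0099]
tcp_rot: [-0.0, 0.932, 0.362, 0.001]
ft_force: [1.6, 1.2, 3.5]
width: 0.0114
grasp_force: 40.0
```

Request:
send_rows([
  {"delta_rot": [0, 0, 0], "travel": [0.0022, 0.002, 0], "grip": 0.95},
  {"delta_rot": [0, 0, 0], "travel": [0.0022, 0.002, 0], "grip": 0.95},
  {"delta_rot": [0, 0, 0], "travel": [0.0022, 0.002, 0], "grip": 0.95},
  {"delta_rot": [0, 0, 0], "travel": [0.0022, 0.002, 0], "grip": 0.95},
  {"delta_rot": [0, 0, 0], "travel": [0, 0, 0], "grip": 0.95},
  {"delta_rot": [0, 0, 0], "travel": [0, 0, 0], "grip": 0.95},
])

```text
time: 15.57
ee_pos: [0.5308, 0.1899, 0.0099]
tcp_rot: [0.0, 0.932, 0.362, 0.0]
ft_force: [-2.4, -0.7, 5.8]
width: 0.0122
grasp_force: 40.0
```

Request:
send_rows([
  {"delta_rot": [0, 0, 0], "travel": [0.0037, 0.0034, 0.0004], "grip": 0.95},
  {"delta_rot": [0, 0, 0], "travel": [0.0037, 0.0034, 0], "grip": 0.95},
  {"delta_rot": [0, 0, 0], "travel": [0.0037, 0.0034, 0], "grip": 0.95},
  {"delta_rot": [0, 0, 0], "travel": [0.0037, 0.0034, 0], "grip": 0.95},
  {"delta_rot": [0, 0, 0], "travel": [0, 0, 0], "grip": 0.95},
  {"delta_rot": [0, 0, 0], "travel": [0, 0, 0], "grip": 0.95},
])

```text
time: 16.07
ee_pos: [0.5467, 0.2045, 0.0099]
tcp_rot: [-0.0, 0.932, 0.362, 0.001]
ft_force: [1.5, 0.8, 0.2]
width: 0.0115
grasp_force: 40.0
```

Request:
send_rows([
  {"delta_rot": [0, 0, 0], "travel": [0.0037, 0.0034, 0], "grip": 0.95},
  {"delta_rot": [0, 0, 0], "travel": [0.0037, 0.0034, 0], "grip": 0.95},
  {"delta_rot": [0, 0, 0], "travel": [0.0037, 0.0034, 0], "grip": 0.95},
  {"delta_rot": [0, 0, 0], "travel": [0.0037, 0.0034, 0], "grip": 0.95},
  {"delta_rot": [0, 0, 0], "travel": [0, 0, 0], "grip": 0.95},
  {"delta_rot": [0, 0, 0], "travel": [0, 0, 0], "grip": 0.95},
])

```text
time: 16.57
ee_pos: [0.5614, 0.218, 0.01]
tcp_rot: [-0.0, 0.932, 0.362, 0.001]
ft_force: [0.9, 1.5, 1.1]
width: 0.0117
grasp_force: 40.0
```

Request:
send_rows([
  {"delta_rot": [0, 0, 0], "travel": [0.0022, 0.002, 0], "grip": 0.95},
  {"delta_rot": [0, 0, 0], "travel": [0.0015, 0.0014, 0], "grip": 0.95},
  {"delta_rot": [0, 0, 0], "travel": [0.0011, 0.001, 0], "grip": 0.95},
  {"delta_rot": [0, 0, 0], "travel": [0.0007, 0.0007, 0], "grip": 0.95},
  {"delta_rot": [0, 0, 0], "travel": [0, 0, 0], "grip": 0.95},
  {"delta_rot": [0, 0, 0], "travel": [0, 0, 0], "grip": 0.95},
])

```text
time: 17.07
ee_pos: [0.5659, 0.2224, 0.0099]
tcp_rot: [-0.0, 0.932, 0.362, 0.0]
ft_force: [-1.1, -0.8, 2.2]
width: 0.0117
grasp_force: 40.0
```

Request:
send_rows([
  {"delta_rot": [0, 0, 0], "travel": [0.0007, 0.0007, 0], "grip": 0.95},
  {"delta_rot": [0, 0, 0], "travel": [0, 0, 0], "grip": 0.95},
  {"delta_rot": [0, 0, 0], "travel": [0.0007, 0.0007, 0], "grip": 0.95},
  {"delta_rot": [0, 0, 0], "travel": [0, 0, 0], "grip": 0.95},
  {"delta_rot": [0, 0, 0], "travel": [0, 0, 0], "grip": 0.95},
])

```text
time: 17.48
ee_pos: [0.5674, 0.2238, 0.0099]
tcp_rot: [0.0, 0.932, 0.362, 0.0]
ft_force: [-1.0, -1.8, 2.2]
width: 0.0119
grasp_force: 40.0
```

Request:
send_rows([
  {"delta_rot": [0, 0, 0], "travel": [0.0007, 0.0007, 0], "grip": 0.95},
  {"delta_rot": [0, 0, 0], "travel": [0, 0, 0], "grip": 0.95},
  {"delta_rot": [0, 0, 0], "travel": [0.0007, 0.0007, 0], "grip": 0.95},
  {"delta_rot": [0, 0, 0], "travel": [0, 0, 0], "grip": 0.95},
  {"delta_rot": [0, 0, 0], "travel": [0, 0, 0], "grip": 0.95},
])

```text
time: 17.9
ee_pos: [0.5688, 0.2253, 0.0099]
tcp_rot: [-0.0, 0.932, 0.362, 0.0]
ft_force: [-0.3, 0.3, 1.9]
width: 0.0118
grasp_force: 40.0
```

Request:
send_rows([
  {"delta_rot": [0, 0, 0], "travel": [0.0007, 0.0007, 0], "grip": 0.95},
  {"delta_rot": [0, 0, 0], "travel": [0, 0, 0], "grip": 0.95},
  {"delta_rot": [0, 0, 0], "travel": [0, 0, 0], "grip": 0.95},
])

```text
time: 18.15
ee_pos: [0.5695, 0.2259, 0.0099]
tcp_rot: [-0.0, 0.932, 0.362, 0.0]
ft_force: [-0.2, -0.6, 0.6]
width: 0.012
grasp_force: 40.0
```

Request:
send_rows([
  {"delta_rot": [0, 0, 0], "travel": [0.0007, 0.0007, 0], "grip": 0.95},
  {"delta_rot": [0, 0, 0], "travel": [0, 0, 0], "grip": 0.95},
  {"delta_rot": [0, 0, 0], "travel": [0, 0, 0], "grip": 0.95},
])

```text
time: 18.4
ee_pos: [0.5694, 0.226, 0.01]
tcp_rot: [0.0, 0.932, 0.362, -0.001]
ft_force: [-4.1, -3.3, 3.4]
width: 0.0121
grasp_force: 40.0
```

The stop is felt, about 5 N against the slide, with the TCP no longer advancing. I'll ease back 0.7 mm, release, lift and clear.

Request:
send_rows([
  {"delta_rot": [0, 0, 0], "travel": [-0.0007, -0.0007, 0], "grip": 0.95},
  {"delta_rot": [0, 0, 0], "travel": [0, 0, 0], "grip": 0.9},
  {"delta_rot": [0, 0, 0], "travel": [0, 0, 0], "grip": 0.8},
  {"delta_rot": [0, 0, 0], "travel": [0, 0, 0], "grip": 0.6},
  {"delta_rot": [0, 0, 0], "travel": [0, 0, 0], "grip": 0.5},
  {"delta_rot": [0, 0, 0], "travel": [0, 0, 0], "grip": 0.5},
  {"delta_rot": [0, 0, 0], "travel": [0, 0, 0.02], "grip": 0.5},
  {"delta_rot": [0, 0, 0], "travel": [0, 0, 0.035], "grip": 0.5},
  {"delta_rot": [0, 0, 0], "travel": [0, 0, 0.04], "grip": 0.5},
  {"delta_rot": [0, 0, 0], "travel": [0, 0, 0.04], "grip": 0.5},
  {"delta_rot": [0, 0, 0], "travel": [-0.02, -0.035, 0], "grip": 0.5},
  {"delta_rot": [0, 0, 0], "travel": [-0.02, -0.035, 0], "grip": 0.5},
  {"delta_rot": [0, 0, 0], "travel": [-0.01, -0.04, 0], "grip": 0.5},
  {"delta_rot": [0, 0, 0], "travel": [0, -0.04, 0], "grip": 0.5},
  {"delta_rot": [0, 0, 0], "travel": [0, -0.04, 0], "grip": 0.5},
  {"delta_rot": [0, 0, 0], "travel": [0, -0.04, 0], "grip": 0.5},
  {"delta_rot": [0, 0, 0], "travel": [0, 0, 0], "grip": 0.5},
  {"delta_rot": [0, 0, 0], "travel": [0, 0, 0], "grip": 0.5},
])

```text
time: 19.9
ee_pos: [0.5195, -0.0059, 0.1451]
tcp_rot: [0.0, 0.933, 0.36, 0.0]
ft_force: [-1.9, 0.2, -0.4]
width: 0.0455
grasp_force: 0.0
```

```bash
python3 snap.py j "(120,120,120,120)" "(200,90,110,110)"
python3 - <<'E'
from ms import *
o=np.array([593.2,247.2])/1000;y=np.radians(42.5);ex=np.array([np.cos(y),np.sin(y)]);ey=np.array([-ex[1],ex[0]])
for n in('top','side'):
    p,d,K,V=load(n,'j');vv,uu=np.mgrid[0:384,0:512];P=depthpt(K,V,np.c_[uu.ravel(),vv.ravel()],d.ravel()).reshape(384,512,3)
    X=(P[...,:2]-o)@ex;Y=(P[...,:2]-o)@ey;Z=P[...,2];hsv=cv2.cvtColor(p,cv2.COLOR_RGB2HSV)
    a=(cv2.inRange(hsv,(0,100,80),(20,255,255))>0)&(abs(X)<.06)&(abs(Y)<.05)
    t=a&(Z>.036);print(n,'mount top n',t.sum(),'x,y',X[t].mean().round(4),Y[t].mean().round(4),'z',np.percentile(Z[t],[20,50,80]).round(4))
    w=(hsv[...,1]<90)&(hsv[...,2]>130)&t|((hsv[...,2]>140)&(hsv[...,1]<110)&(Z>.04)&(Z<.055)&(np.hypot(X-.015,Y)<.014))
    if w.sum(): print('  stripe',w.sum(),(X[w].mean()-X[t].mean()).round(4),(Y[w].mean()-Y[t].mean()).round(4))
    h=(p.max(2)<90)&(Z>.05)&(Z<.07)&(np.hypot(X+.034,Y)<.025);print('  handle',h.sum(),X[h].mean().round(4),Y[h].mean().round(4),Z[h].mean().round(4))
E
```

```text
20.0 [ 0.51946945 -0.00370868  0.14498632] [-2.14807001e-04  9.32115523e-01  3.62160948e-01  2.30486369e-04] 0.04575466583494841 0.0 [ 0.0056467  -0.36085647 -0.69535899]
top mount top n 120 x,y 0.017 -0.0 z [0.0432 0.0453 0.0476]
  handle 40 -0.034 -0.0009 0.0593
side mount top n 40 x,y 0.0229 -0.0009 z [0.0443 0.0453 0.0465]
  stripe 1 0.0021 0.001
  handle 18 -0.0397 -0.0042 0.0557
```

```bash
python3 -c "
from workcell import manip
print(manip.job_done())"
```

```text
the job is handed in; nothing more can be done
None
```

The orange mount is seated in the sled's pocket, and the loaded sled is home against the stop and released; I handed the job in at about 20 s without receiving a verdict, and I viewed 11 pictures against the limit of 10.

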